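Index the aperture wheel to the slit and pin it

ROBOT

A 6-joint arm with a two-finger parallel gripper is mounted at the origin on the work surface. World frame = base frame: x ahead of the robot, y to its left, z up, the work surface at z = 0. Lengths are in m, angles in rad, forces in N, time in s.
With the tool pointing down it reaches from about 0.325 to 0.9 m from the base axis. Payload 6.1 kg.
Tool frame: the origin (TCP) lies on the centre line of the jaws, within the pads' length; the fingertips stand 19 mm ahead of it and the grasp point (between the pads) is the TCP; x points along the fingers, y is the direction in which the jaws open and shut, and the axes are right-handed (so a half turn about x gives the same grasp; the last joint's range is limited). The gripper opens to 85 mm and grips with 20 to 120 N. Pads are 22 mm wide; open, the fingers measure 114 mm over their backs; the gripper's body (76 mm by 85 mm) begins 54 mm behind the grasp point. The pads swing forward as they close: fully open they stand 13 mm farther back than shut.
Start: joints at [1.009, 0.22, 1.526, -0, 1.395, -0.126], TCP at [0.264, 0.567, 0.25] pointing down, gripper open.
Joint ranges: [-2.98, 2.98], [-0.91, 2.08], [0.09, 2.57], [-1.24, 4.39], [0.2, 2.65], [-2.68, 2.68]. Speed limits (rad/s): [2.57, 2.57, 3.01, 3.14, 3.14, 3.14].

INTERFACE

Orientations are given as a rotation vector (axis times angle).
In Python, from bench import bot gives the robot as it stands. The module is installed in compiled form; this text tells all that it offers.
- The arm moves only by the shell command python3 -m creep 'ROWS'. ROWS is text: rows parted by semicolons, each of 7 numbers parted by spaces: the shift along the tool's x, y, z as a fraction of full scale, then the turn, a rotation vector about the tool's x, y, z as a fraction of full scale, then the closure, from -1 (fully open) to 1 (shut). In form: tx ty tz rx ry rz jaw; .... A call has 1 to 10 rows; each row shifts and turns the commanded pose from where the row before left it, along the tool's axes as they then stand; what a row does not reach is not made up. Full scale, the value 1, is 0.4 m for a shift and 2 rad for a turn. A row lasts 1/12 s, in which the tool goes at most 41.7 mm and 7.16 degrees, less where a joint would pass 70% of its speed; a pose out of reach is approached as far as the arm can. A call with a number of a shift or a turn outside -1 to 1 is refused whole. A call with a gripper value outside its range is refused whole. The fingers move at their own pace and stop on an object; the grip force is fixed at half the most. Time passes only in rows, so rows that do not move let the fingers close. It gives the time, the measured TCP pose, the force and the opening at its end, in the units of the state.
- bot.get_obs(): the state, without advancing time (a new reading comes with each control period).
- bot.snapshot(name): name is "scene" or "top"; returns the picture (384x512x3 uint8, red, green, blue); there is no depth.
- bot.get_calibration(name): a dict with "camera_matrix" (3x3 intrinsics, pixels), "R" (3x3) and "t" (3): a world point X has camera coordinates R X + t. Camera axes: x right, y down, z forward; pixel columns grow to the right and rows downward; lengths in m; the calibration is good to about 2 mm. A picture is of the moment at which its call begins. get_calibration takes no time and is no camera call.
- bot.hand_in(): hands the job in, once; it reports no verdict.
The state is a dict: "clock": time; "joint_pos": joint angles; "qvel": joint speeds; "joint_torque": joint torques, N m; "eef_pos": TCP position; "eef_rot": TCP orientation; "contact_force": force on the tool from outside, world axes, zero at the start; "moment": the same for the moment, N m; "opening": opening from 0.0 (shut) to 1.0 (fully open).
Only numpy, scipy, OpenCV 4.12 (cv2) and the standard library are available. Lean on these libraries where they do the work, as an engineer would, in place of code of your own. Each camera call takes 0.05 s, during which the arm holds its last target.

TASK

The aperture wheel on the light box is unlocked: turn it by its handle until the slit aperture shows whole in the window of the bracket, and lock it there with the lock pin from the pin block. The pin goes into the bush behind the window and must drop fully home through it into the slit's notch of the rim; where it comes to rest on the rim instead, ease the wheel a little under it until it drops in. Be gentle: do not ram the pin down or force the wheel against it, let go of everything at the end, and leave the other things on the bench where they are.

Things in the scene. Friction and masses are not known exactly. Their poses are not given: they have to be found in the camera images.
- light_box: aluminium instrument case, 260 x 240 x 60 mm, fixed. Origin on the bench below the wheel's axis, z up. On its +x side a grey bracket with window and bush reaches in over the wheel: x from 30 to 136 mm, |y| up to 30 mm, top at 86 mm (bush 98 mm). The wheel's flat top is 76 mm above the bench
- aperture_disc: the aperture wheel: dark plate, radius 88 mm, six apertures 60 degrees apart (slit, large round, square, tiny round, medium round, pair of small rounds), set in a notched steel rim ring, radius 88 to 104 mm. Turns about the vertical z axis through its origin (the light box's origin); its x axis points from the axis to the slit
- hub (a point): centre of the wheel's steel hub cap, 82 mm above the bench, on the wheel's axis. The wheel turns with a drag of about 1 N at the handle, stays where it is left, does not coast, and can turn 2.4 rad either way from where the slit is in the window (its handle stays clear of the bracket)
- slit (a point): centre of the slit aperture on the wheel's top: a white radial slot 26 mm long (radially) and 8 mm wide, 53.5 mm from the axis
- rim (a point): point on the rim's top (height 76 mm), 96 mm from the axis, straight outside the slit. The slit's notch, 14 mm wide, cut through the 12 mm thick ring and open outwards, is near here: the ring is clamped to the plate by slotted screws and sits off true by 2 to 6 degrees (4 to 10 mm), differently each time. Each aperture has such a notch outside it
- handle (a point): top centre of the wheel's handle: upright black grip, 16 mm diameter, 51 mm long, its top 130 mm above the bench, 78 mm from the axis, opposite the slit. It spins freely about itself, so it can be held with a fixed hand orientation while it goes round
- window (a point): centre of the open window in the bracket, 53.5 mm from the axis along the light box's +x, height 86 mm; opening 33 mm (radially) x 34 mm (across). The slit shows properly when its centre is within 9 mm of this one as seen from above
- bush (a point): mouth of the bush, a steel block outside the window (30 x 34 x 18 mm, top at 98 mm): vertical through hole of 13 mm, chamfer 1.5 mm, 96 mm from the axis along the light box's +x, over the middle of the notched rim and 4 mm above it
- lock_pin: loose pin, 80 g, 74 mm long, hanging by its collar in the pin block; origin at its lower end, z up. Shank 12 mm diameter, 34 mm long, nose tapered to 10 mm over 2 mm; collar 20 mm diameter, 34 to 38 mm; black grip 18 mm, 38 to 74 mm. Fully home in the bush its lower end is at 64 mm height, resting on the rim at 76 mm. It drops by its weight when a notch is within 1 mm under it
- pin_block: grey plastic block, 105 x 50 x 40 mm, fixed; origin at the centre of its underside. The lock pin stands in its 13 mm hole at x = -27 mm; a thin trimming tool (85 mm tall) stands in another hole at x = +30 mm
- trim_tool: bystander: thin trimming tool with a blue grip of 15 mm, standing in the pin block, 85 mm tall
- meter_grey: bystander: grey hand multimeter lying on the bench, 170 x 82 x 42 mm, left of the light box
- meter_dark: bystander: dark blue hand multimeter lying on the bench, 170 x 82 x 42 mm, on the right
- probe: bystander: black test probe pen lying left of the light box near the robot, 120 mm long
- amplifier: bystander: small aluminium box, 95 x 60 x 32 mm, right of the light box
- sensor_head: bystander: black round sensor head, 38 mm diameter, 48 mm tall
- screwdriver: bystander: grey screwdriver lying on the right, 180 mm long

How it is judged:
By the outcome, as a careful person would: the job done as asked, in the order asked, and still so for the second after the job is handed in, with the robot touching nothing.
It also fails if it takes over 61 s, if anything falls off the work surface, if the arm or the gripper's body presses on something with over 40 N, if the wrist force passes 120 N, or if a joint passes its speed limit or range.

## Working session

There is one attempt and no reset: what is moved stays moved. The work goes in short steps, Python scripts to look and compute and a shell command to move; the robot and the scene stay as the last step left them, time stands still between calls to the robot, and variables do not carry over. Pictures are saved under pics/ and viewed, and the job is handed in when it is done.

```bash
mkdir -p pics
python3 - <<'E'
from bench import bot
import cv2,numpy as np
for n in ("scene","top"):
    im=bot.snapshot(n); cv2.imwrite(f"pics/{n}0.png",im[:,:,::-1])
    c=bot.get_calibration(n); print(n,c)
print(bot.get_obs())
E
```

```text
scene {'camera_matrix': array([[368.16729585,   0.        , 250.90875195],
       [  0.        , 368.16729585, 190.69960961],
       [  0.        ,   0.        ,   1.        ]]), 'R': array([[-0.12684423,  0.99192167,  0.00139386],
       [ 0.55581975,  0.07224045, -0.82815803],
       [-0.82156859, -0.10427233, -0.56049294]]), 't': array([ 0.0809094 , -0.18592487,  1.67401862])}
top {'camera_matrix': array([[436.63210136,   0.        , 257.98973019],
       [  0.        , 436.63210136, 196.88426346],
       [  0.        ,   0.        ,   1.        ]]), 'R': array([[ 0.02881722, -0.99957072,  0.00528572],
       [-0.99222234, -0.02924518, -0.12099397],
       [ 0.12109661, -0.0017579 , -0.99263917]]), 't': array([-0.04921263,  0.54864455,  1.20225282])}
{'clock': 0.1, 'joint_pos': array([ 1.00887656e+00,  2.21181630e-01,  1.52749489e+00,  2.19494680e-05,
        1.39469470e+00, -1.26101293e-01]), 'qvel': array([-0.00036675, -0.00019784, -0.00280776,  0.00052958, -0.00112845,
        0.00174516]), 'joint_torque': array([ 1.77399761e-03, -4.98242962e+01, -3.90544975e+01, -1.16854030e-04,
        5.59410444e-03,  1.22011866e-05]), 'eef_pos': array([0.26356983, 0.56614461, 0.24928827]), 'eef_rot': array([ 0.34051432,  1.54425879, -0.34315022]), 'contact_force': array([-1.30178663,  0.46067994,  0.22204593]), 'moment': array([ 0.00900042,  0.01521044, -0.04888358]), 'opening': 0.9987130306642386}
```

View pics/top0.png

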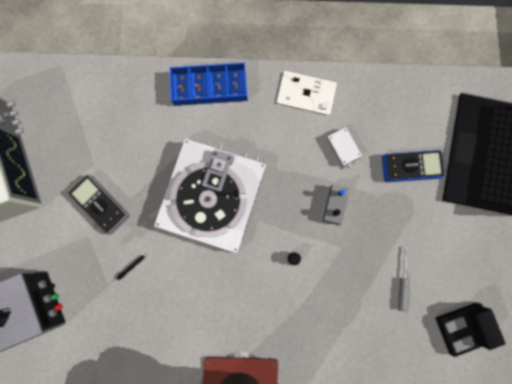

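View pics/scene0.png

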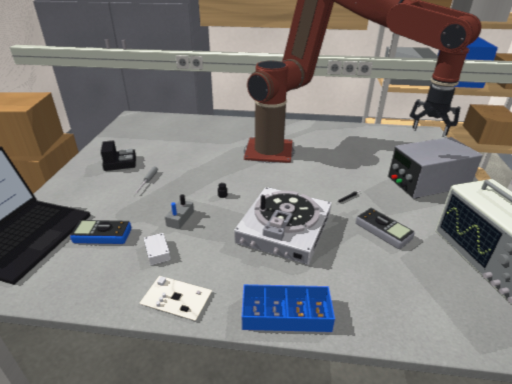

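Run:
```python
import cv2
a=cv2.imread("pics/top0.png")
cv2.imwrite("pics/topc.png",cv2.resize(a[130:260,145:275],None,fx=4.6,fy=4.6,interpolation=cv2.INTER_CUBIC))
cv2.imwrite("pics/topb.png",cv2.resize(a[165:245,300:380],None,fx=6,fy=6,interpolation=cv2.INTER_CUBIC))
b=cv2.imread("pics/scene0.png")
cv2.imwrite("pics/scc.png",cv2.resize(b[170:270,150:340],None,fx=4.2,fy=4.2,interpolation=cv2.INTER_CUBIC))
```

```text
(no output)
```

View pics/topc.png

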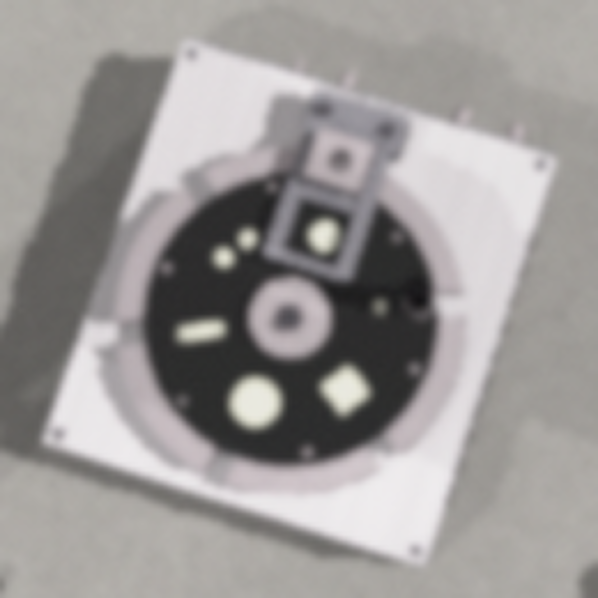

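View pics/topb.png

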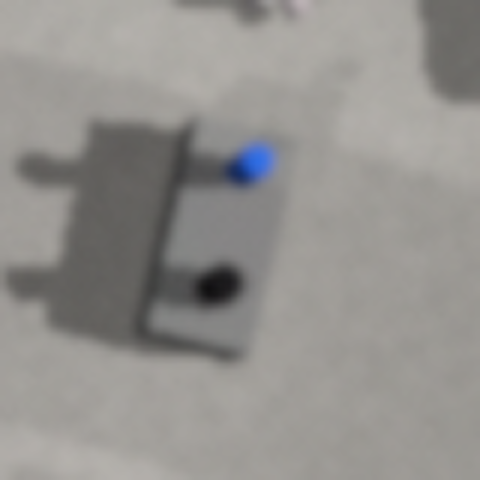

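View pics/scc.png

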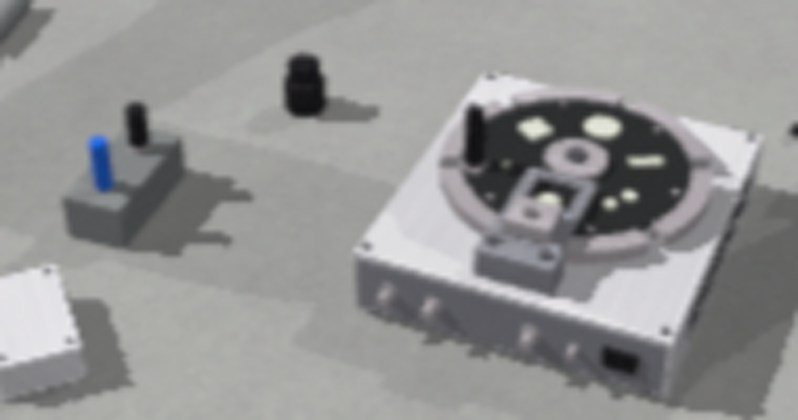

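```bash
cat > h.py <<'E'
from bench import bot
import cv2,numpy as np
def ray(n,u,v,z):
    c=bot.get_calibration(n);K=c["camera_matrix"];R=c["R"];t=c["t"]
    d=R.T@np.linalg.inv(K)@np.array([u,v,1.]);o=-R.T@t
    return o+d*(z-o[2])/d[2]
def proj(n,X):
    c=bot.get_calibration(n);p=c["camera_matrix"]@(c["R"]@np.array(X)+c["t"]);return p[:2]/p[2]
def blobs(im,mask,box,amin=3):
    x0,y0,x1,y1=box
    m=np.zeros(mask.shape,np.uint8);m[y0:y1,x0:x1]=mask[y0:y1,x0:x1]
    n,l,s,c=cv2.connectedComponentsWithStats(m)
    return [(c[i].round(2),s[i,4]) for i in range(1,n) if s[i,4]>=amin]
E
python3 - <<'E'
from h import *
a=cv2.imread("pics/top0.png").astype(int);b=cv2.imread("pics/scene0.png").astype(int)
g=a.sum(2)
print("pin/handle dark top")
def crop2(u,v,s,x0,y0): return (u+.5)/s-.5+x0,(v+.5)/s-.5+y0
P={}
for n,(u,v,z) in dict(hub=(289,317,.082),bush=(341,160,.098),slit=(201,331,.076),tiny=(380,306,.076),big=(255,403,.076),sq=(346,390,.076),handle=(418,290,.130),med=(323,236,.076)).items():
    p=ray("top",*crop2(u,v,4.6,145,130),z);P[n]=p;print(n,p.round(4))
for n in P:
    d=P[n]-P["hub"];print(n,np.hypot(d[0],d[1]).round(4),np.degrees(np.arctan2(d[1],d[0])).round(1))
# apertures by mask (greenish white on the disc): 
m=((a.min(2)>165)&(a[:,:,2]>=a[:,:,0]+8)).astype(np.uint8)
for c,s in blobs(a,m,(178,165,242,235)): print("ap",c,s,ray("top",*c,.076).round(4))
blue=((a[:,:,0]>a[:,:,2]+80)).astype(np.uint8)
for c,s in blobs(a,blue,(320,175,350,210)): print("blue",c,s,ray("top",*c,.085).round(4))
dk=(a.max(2)<60).astype(np.uint8)
for c,s in blobs(a,dk,(325,195,350,222)): print("pin",c,s,ray("top",*c,.080).round(4))
bd=(b.max(2)<60).astype(np.uint8)
for c,s in blobs(b,bd,(170,185,195,215)): print("pin sc",c,s)
bb=((b[:,:,0]>b[:,:,2]+80)).astype(np.uint8)
for c,s in blobs(b,bb,(160,195,185,220)): print("blue sc",c,s)
print("handle scene", ray("scene",*crop2(475,107,4.2,150,170),.130))
E
```

```text
pin/handle dark top
hub [0.5354 0.104  0.082 ]
bush [0.6273 0.0756 0.098 ]
slit [0.5262 0.1564 0.076 ]
tiny [0.5443 0.0509 0.076 ]
big [0.4844 0.1225 0.076 ]
sq [0.4937 0.0691 0.076 ]
handle [0.5475 0.026  0.13  ]
med [0.5853 0.0865 0.076 ]
hub 0.0 0.0
bush 0.0962 -17.2
slit 0.0532 99.9
tiny 0.0537 -80.5
big 0.0542 160.0
sq 0.0543 -140.2
handle 0.0789 -81.2
med 0.0528 -19.3
ap [214.91 180.65] 23 [0.586  0.0863 0.076 ]
ap [198.5 181.5] 4 [0.5823 0.1311 0.076 ]
ap [193.  185.5] 6 [0.5708 0.1457 0.076 ]
ap [188.19 201.48] 21 [0.5264 0.1567 0.076 ]
ap [219.6  214.26] 50 [0.494  0.0698 0.076 ]
ap [200.12 216.89] 72 [0.4853 0.1223 0.076 ]
blue [342.21 191.54] 24 [ 0.5649 -0.2615  0.085 ]
pin [335.67 212.07] 30 [ 0.5089 -0.245   0.08  ]
pin sc [182.37 199.71] 35
blue sc [173.36 207.7 ] 44
handle scene [0.54951391 0.02559889 0.13      ]
```

```bash
cat >> h.py <<'E'
from scipy.spatial.transform import Rotation as Ro
def plan(xyz,yaw=None):
    """yaw: world angle of tool y with tool x down (mod pi)."""
    o=bot.get_obs();R=Ro.from_rotvec(o["eef_rot"]).as_matrix();p=o["eef_pos"]
    print("pos",p.round(4),"toolx",R[:,0].round(3),"tooly",R[:,1].round(3),"yaw",np.degrees(np.arctan2(R[1,1],R[0,1])).round(2),"F",o["contact_force"].round(1),"open",round(o["opening"],3),"t",round(o["clock"],2),"q",o["joint_pos"].round(2))
    if yaw is not None:
        c=[]
        for k in (0,180):
            y=np.radians(yaw+k);Y=np.array([np.cos(y),np.sin(y),0]);X=np.array([0,0,-1.]);T=np.stack([X,Y,np.cross(X,Y)],1)
            rv=Ro.from_matrix(R.T@T).as_rotvec();c.append((np.linalg.norm(rv),rv,T))
        for _,rv,T in c: print("  turn tot (frac)",(rv/2).round(4))
        T=min(c,key=lambda a:a[0])[2]
        print("  shift in FINAL axes(frac)",(T.T@(np.array(xyz)-p)/.4).round(4))
    print("  shift in current axes (frac)",(R.T@(np.array(xyz)-p)/.4).round(4))
E
python3 - <<'E'
from h import *
a=cv2.imread("pics/top0.png")
hub=np.array([.5353,.1041]);N=720
prof=[]
rs=np.linspace(.04,.115,76)
th=np.radians(np.arange(N)*.5)
mx=np.zeros((len(rs),N),np.float32);my=mx.copy()
for i,r in enumerate(rs):
    for j,t in enumerate(th):
        mx[i,j],my[i,j]=proj("top",[hub[0]+r*np.cos(t),hub[1]+r*np.sin(t),.076])
w=cv2.remap(a,mx,my,cv2.INTER_CUBIC)
w=np.concatenate([w[:,360:],w[:,:360]],1)  # start at 180..540
cv2.imwrite("pics/polar.png",cv2.resize(np.concatenate([cv2.resize(w[:,:360],None,fx=2.2,fy=3),cv2.resize(w[:,360:],None,fx=2.2,fy=3)],0),None,fx=1,fy=1))
plan([.549,.0265,.25],9.7)
E
```

```text
Traceback (most recent call last):
  File "h.py", line 8, in proj
    c=bot.get_calibration(n);p=c["camera_matrix"]@(c["R"]@np.array(X)+c["t"]);return p[:2]/p[2]
ValueError: time passes only in moves, steps and waits
```

Too many calibration calls; cache it.

```bash
sed -i 's/bot.get_calibration(n)/cal(n)/' h.py; sed -i '2a _c={}\ndef cal(n):\n    if n not in _c: _c[n]=bot.get_calibration(n)\n    return _c[n]' h.py
cat > polar.py <<'E'
from h import *
def polar(a,out,hub=(.5353,.1041)):
    N=720
    rs=np.linspace(.04,.115,76);th=np.radians(np.arange(N)*.5)+np.pi
    mx=np.zeros((len(rs),N),np.float32);my=mx.copy()
    for i,r in enumerate(rs):
        for j,t in enumerate(th):
            mx[i,j],my[i,j]=proj("top",[hub[0]+r*np.cos(t),hub[1]+r*np.sin(t),.076])
    w=cv2.remap(a,mx,my,cv2.INTER_CUBIC)
    cv2.imwrite(out,np.concatenate([cv2.resize(w[:,:360],None,fx=2.2,fy=3),cv2.resize(w[:,360:],None,fx=2.2,fy=3)],0))
E
python3 - <<'E'
from polar import *
polar(cv2.imread("pics/top0.png"),"pics/polar.png")
plan([.549,.0265,.25],9.7)
E
```

```text
pos [0.2636 0.5661 0.2493] toolx [-0.001 -0.001 -1.   ] tooly [ 0.422  0.907 -0.002] yaw 65.03 F [-1.3  0.5  0.2] open 0.999 t 0.1 q [ 1.01  0.22  1.53  0.    1.39 -0.13]
  turn tot (frac) [4.828e-01 3.000e-04 9.000e-04]
  turn tot (frac) [-1.088e+00 -1.000e-03  4.000e-04]
  shift in FINAL axes(frac) [-0.0018  0.4761  1.4501]
  shift in current axes (frac) [-5.0000e-04 -9.2180e-01  1.2164e+00]
```

View pics/polar.png

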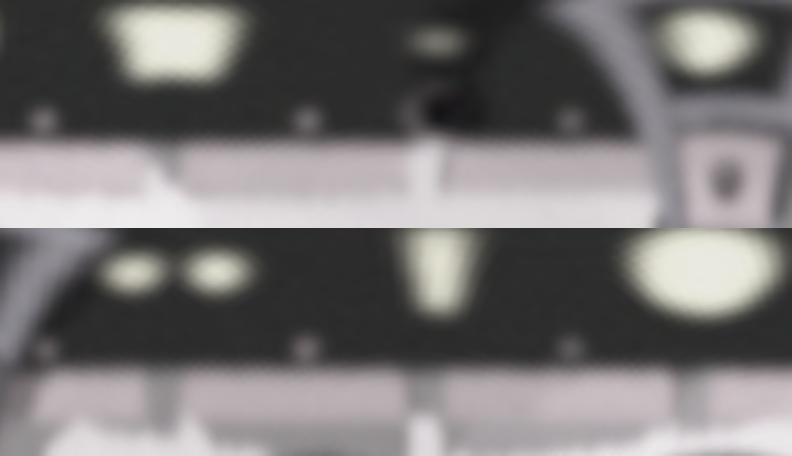

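```bash
python3 - <<'E'
from h import *
plan([.5482,.0272,.25],74)
E
python3 -m creep '0 0 0 -0.039 0 0 -1; 0 0 0 -0.0395 0 0 -1; 0 -0.05 0.07 0 0 0 -1; 0 -0.05 0.07 0 0 0 -1'
python3 - <<'E'
from h import *
plan([.5482,.0272,.25],74)
E
```

```text
pos [0.2636 0.5661 0.2493] toolx [-0.001 -0.001 -1.   ] tooly [ 0.422  0.907 -0.002] yaw 65.03 F [-1.3  0.5  0.2] open 0.999 t 0.1 q [ 1.01  0.22  1.53  0.    1.39 -0.13]
  turn tot (frac) [-0.0783 -0.0002  0.0009]
  turn tot (frac) [1.4925e+00 1.3000e-03 3.0000e-04]
  shift in FINAL axes(frac) [-0.0018 -1.099   1.0554]
  shift in current axes (frac) [-5.0000e-04 -9.2100e-01  1.2139e+00]
clock: 0.43
eef_pos: [0.3058, 0.5127, 0.2495]
eef_rot: [0.215, 1.561, -0.217]
contact_force: [1.8, 0.4, 0.6]
opening: 1.0
pos [0.3058 0.5127 0.2495] toolx [-0.001 -0.001 -1.   ] tooly [ 0.272  0.962 -0.001] yaw 74.24 F [1.8 0.4 0.6] open 1.0 t 0.43 q [ 0.9   0.16  1.6   0.    1.38 -0.39]
  turn tot (frac) [ 0.0021 -0.0003  0.0005]
  turn tot (frac) [-1.5687e+00 -8.0000e-04 -5.0000e-04]
  shift in FINAL axes(frac) [-0.0013 -0.9997  0.9171]
  shift in current axes (frac) [-9.0000e-04 -1.0036e+00  9.1280e-01]
```

```bash
python3 -m creep '0 -0.07 0.065 0 0 0 -1;0 -0.07 0.065 0 0 0 -1;0 -0.07 0.065 0 0 0 -1;0 -0.07 0.065 0 0 0 -1;0 -0.07 0.065 0 0 0 -1;0 -0.07 0.065 0 0 0 -1;0 -0.07 0.065 0 0 0 -1;0 -0.07 0.065 0 0 0 -1;0 -0.07 0.065 0 0 0 -1;0 -0.07 0.065 0 0 0 -1' >/dev/null
python3 - <<'E'
from h import *
plan([.5482,.0272,.25],74)
E
```

```text
pos [0.4798 0.1702 0.2501] toolx [-0.  0. -1.] tooly [ 0.275  0.961 -0.   ] yaw 74.03 F [1.2 0.2 0.5] open 0.997 t 1.27 q [ 0.19 -0.06  1.82  0.    1.38 -1.11]
  turn tot (frac) [ 0.0003 -0.0002  0.    ]
  turn tot (frac) [-1.5705e+00 -1.0000e-04 -2.0000e-04]
  shift in FINAL axes(frac) [ 2.000e-04 -2.964e-01  2.629e-01]
  shift in current axes (frac) [ 1.000e-04 -2.966e-01  2.627e-01]
```

```bash
python3 -m creep '0 -0.074 0.066 0 0 0 -1;0 -0.074 0.066 0 0 0 -1;0 -0.074 0.066 0 0 0 -1;0 -0.074 0.065 0 0 0 -1;0.08 0 0 0 0 0 -1;0.08 0 0 0 0 0 -1;0 0 0 0 0 0 -1' >/dev/null
python3 - <<'E'
from h import *
plan([.5482,.0272,.116],74)
for n in ("scene","top"): cv2.imwrite(f"pics/{n}1.png",bot.snapshot(n)[:,:,::-1])
b=cv2.imread("pics/scene1.png");a=cv2.imread("pics/top1.png")
cv2.imwrite("pics/m1.png",np.hstack([cv2.resize(b[130:260,220:320],(400,520),interpolation=3),cv2.resize(a[150:250,170:250],(400,520),interpolation=3)]))
E
```

```text
pos [0.5438 0.0285 0.1792] toolx [-0.012  0.001 -1.   ] tooly [ 0.277  0.961 -0.002] yaw 73.91 F [-1.5  1.6 -1.3] open 0.999 t 1.85 q [-0.09  0.1   1.8   0.    1.25 -1.38]
  turn tot (frac) [-0.0008 -0.0059  0.0011]
  turn tot (frac) [1.57   0.0017 0.0092]
  shift in FINAL axes(frac) [ 0.158  -0.0002  0.0114]
  shift in current axes (frac) [0.1579 0.0002 0.0133]
```

View pics/m1.png

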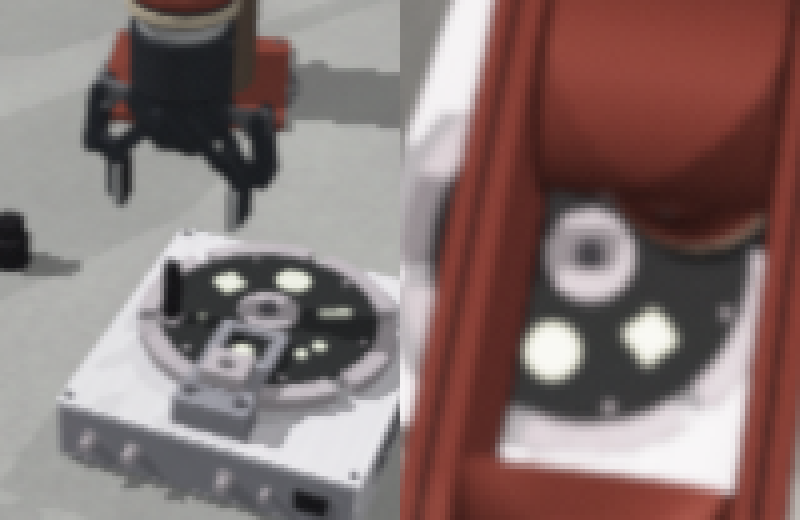

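```bash
python3 -m creep '0 0 0 0 0 0 -1;0.04 0 0 0 0 0 -1;0.04 0 0 0 0 0 -1;0.04 0 0 0 0 0 -1;0 0 0 0 0 0 -1;0 0 0 0 0 0 -1' >/dev/null
python3 - <<'E'
from h import *
plan([.5482,.0272,.116],74)
E
```

```text
pos [0.5486 0.0297 0.1397] toolx [ 0.001 -0.    -1.   ] tooly [0.274 0.962 0.   ] yaw 74.08 F [-0.6  0.1  0.5] open 1.002 t 2.45 q [-0.09  0.15  1.83  0.    1.17 -1.38]
  turn tot (frac) [ 0.0007  0.0005 -0.0001]
  turn tot (frac) [-1.5701e+00  2.0000e-04  9.0000e-04]
  shift in FINAL axes(frac) [ 0.0593 -0.0063  0.0007]
  shift in current axes (frac) [ 0.0593 -0.0063  0.0006]
```

```bash
python3 -m creep '0.03 -0.006 0 0 0 0 -1;0.03 0 0 0 0 0 -1;0 0 0 0 0 0 -0.3;0 0 0 0 0 0 0.3; 0 0 0 0 0 0 0.6;0 0 0 0 0 0 0.6;0 0 0 0 0 0 1;0 0 0 0 0 0 1;0 0 0 0 0 0 1;0 0 0 0 0 0 1'
python3 - <<'E'
from h import *
plan([.5482,.0272,.116],74)
E
```

```text
clock: 3.28
eef_pos: [0.5482, 0.0261, 0.1151]
eef_rot: [0.218, 1.558, -0.22]
contact_force: [0.9, -5.0, 2.9]
opening: 0.169
pos [0.5482 0.0261 0.1151] toolx [ 0.002 -0.001 -1.   ] tooly [ 0.275  0.961 -0.001] yaw 74.02 F [ 0.9 -5.   2.9] open 0.169 t 3.28 q [-0.1   0.18  1.84 -0.    1.12 -1.39]
  turn tot (frac) [0.0002 0.001  0.0004]
  turn tot (frac) [-1.5706e+00 -7.0000e-04  1.5000e-03]
  shift in FINAL axes(frac) [-0.0024  0.0027 -0.0008]
  shift in current axes (frac) [-0.0024  0.0027 -0.0008]
```

```bash
cat > arc.py <<'E'
from h import *
def arc(a0,a1,n,hub=(.5353,.1041),r=.078,off=(0,0),yaw=74):
    Y=np.array([np.cos(np.radians(yaw)),np.sin(np.radians(yaw))]);Z=np.array([Y[1],-Y[0]])
    A=np.radians(np.linspace(a0,a1,n+1));P=np.array(hub)+r*np.stack([np.cos(A),np.sin(A)],1)
    P[0]+=off
    cy=np.round(((P-P[0])@Y)/.4,3);cz=np.round(((P-P[0])@Z)/.4,3)
    for dy,dz in zip(np.diff(cy),np.diff(cz)): print(round(dy,3),round(dz,3))
E
python3 -c "
from arc import *
arc(-80.5,-137.5,10)"
```

```text
-0.007 -0.018
-0.006 -0.018
-0.004 -0.019
-0.002 -0.02
0.0 -0.019
0.002 -0.019
0.004 -0.019
0.006 -0.019
0.007 -0.018
0.01 -0.017
```

```bash
python3 -m creep '0 -0.007 -0.018 0 0 0 1;0 -0.006 -0.018 0 0 0 1;0 -0.004 -0.019 0 0 0 1;0 -0.002 -0.02 0 0 0 1;0 0 -0.019 0 0 0 1;0 0 0 0 0 0 1'
python3 - <<'E'
from h import *
o=bot.get_obs();d=o["eef_pos"][:2]-[.5353,.1041];print(np.hypot(*d),np.degrees(np.arctan2(d[1],d[0])),o["moment"])
E
```

```text
clock: 3.78
eef_pos: [0.5082, 0.0292, 0.115]
eef_rot: [0.217, 1.56, -0.22]
contact_force: [-3.2, -6.8, 3.8]
opening: 0.169
0.07966661597699624 -109.88081841914934 [-0.99587073  0.52300532 -0.02795697]
```

```bash
python3 -m creep '0 -0.002 -0.019 0 0 0 1;0 0.001 -0.019 0 0 0 1;0 0.006 -0.019 0 0 0 1;0 0.007 -0.018 0 0 0 1;0 0.01 -0.017 0 0 0 1;0 0 0 0 0 0 1'
python3 - <<'E'
from h import *
o=bot.get_obs();d=o["eef_pos"][:2]-[.5353,.1041];print(np.hypot(*d),np.degrees(np.arctan2(d[1],d[0])),o["moment"])
cv2.imwrite("pics/s2.png",cv2.resize(bot.snapshot("scene")[150:280,210:370,::-1],None,fx=4.5,fy=4.5,interpolation=3))
E
```

```text
clock: 4.28
eef_pos: [0.4759, 0.0502, 0.115]
eef_rot: [0.219, 1.559, -0.217]
contact_force: [2.2, 2.8, 3.7]
opening: 0.169
0.08018877156468429 -137.8047589768092 [ 0.60865186 -0.45637265  0.02811225]
```

View pics/s2.png

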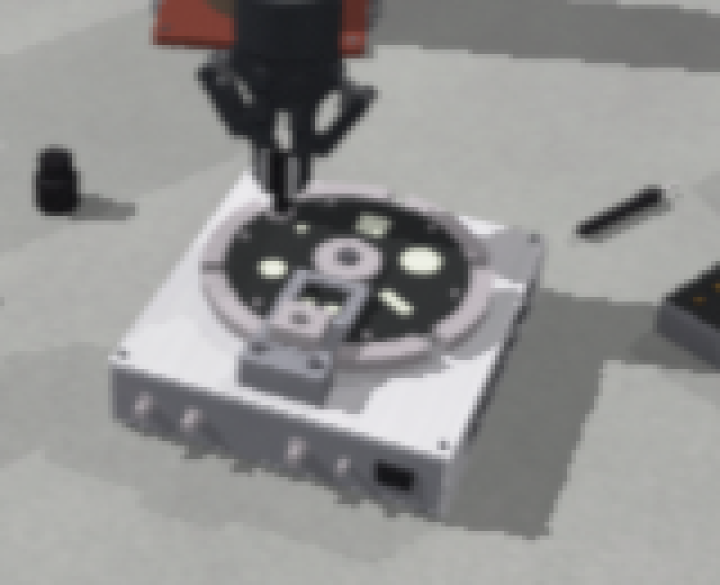

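Run:
```python
import numpy as np
from scipy.optimize import least_squares
P=np.array([(.5482,.0261),(.5082,.0292),(.4759,.0502)])
s=least_squares(lambda h:np.hypot(*(P-h).T)-.078,[.535,.104]);h=s.x;print(h,s.fun*1000)
print(np.degrees(np.arctan2(*(P-h).T[::-1])))
from arc import *
d=P[2]-h;a=np.degrees(np.arctan2(d[1],d[0]));print(a)
arc(a,a-56.5,10,hub=h)
```

```text
[0.5336036  0.10280113] [ 0.07763971 -0.13814344  0.0806239 ]
[ -79.22531628 -109.04223207 -137.64849777]
-137.64849777442808
0.011 -0.016
0.012 -0.015
0.014 -0.013
0.015 -0.012
0.016 -0.01
0.017 -0.009
0.018 -0.007
0.019 -0.006
0.019 -0.003
0.019 -0.002
```

```bash
python3 -m creep '0 0.011 -0.016 0 0 0 1;0 0.012 -0.015 0 0 0 1;0 0.014 -0.013 0 0 0 1;0 0.015 -0.012 0 0 0 1;0 0.016 -0.01 0 0 0 1;0 0.017 -0.009 0 0 0 1;0 0.018 -0.007 0 0 0 1;0 0.019 -0.006 0 0 0 1;0 0 0 0 0 0 1'
python3 - <<'E'
from h import *
o=bot.get_obs();d=o["eef_pos"][:2]-[.5336,.1028];print(np.hypot(*d),np.degrees(np.arctan2(d[1],d[0])),o["moment"])
E
```

```text
clock: 5.08
eef_pos: [0.4559, 0.1063, 0.115]
eef_rot: [0.218, 1.559, -0.218]
contact_force: [2.0, 1.5, 7.8]
opening: 0.168
0.07780584741867666 177.39107065190734 [ 0.2156495  -0.37864474 -0.01306442]
```

```bash
python3 -m creep '0 0.019 -0.003 0 0 0 1;0 0.019 -0.001 0 0 0 1;0 0 0 0 0 0 1'
python3 - <<'E'
from polar import *
o=bot.get_obs();d=o["eef_pos"][:2]-[.5336,.1028];print(np.hypot(*d),np.degrees(np.arctan2(d[1],d[0])),o["moment"])
a=np.ascontiguousarray(bot.snapshot("top")[:,:,::-1]);cv2.imwrite("pics/top3.png",a)
cv2.imwrite("pics/t3.png",cv2.resize(a[130:260,145:275],None,fx=4.6,fy=4.6,interpolation=3))
a=np.ascontiguousarray(bot.snapshot("scene")[:,:,::-1]);cv2.imwrite("pics/scene3.png",a)
cv2.imwrite("pics/s3.png",cv2.resize(a[170:280,220:350],None,fx=5.4,fy=5.4,interpolation=3))
E
```

```text
clock: 5.33
eef_pos: [0.4582, 0.1213, 0.1149]
eef_rot: [0.218, 1.56, -0.218]
contact_force: [-1.1, 1.0, 9.9]
opening: 0.165
0.07766954199103618 166.24323367366858 [0.26848566 0.05410646 0.05161672]
```

View pics/t3.png

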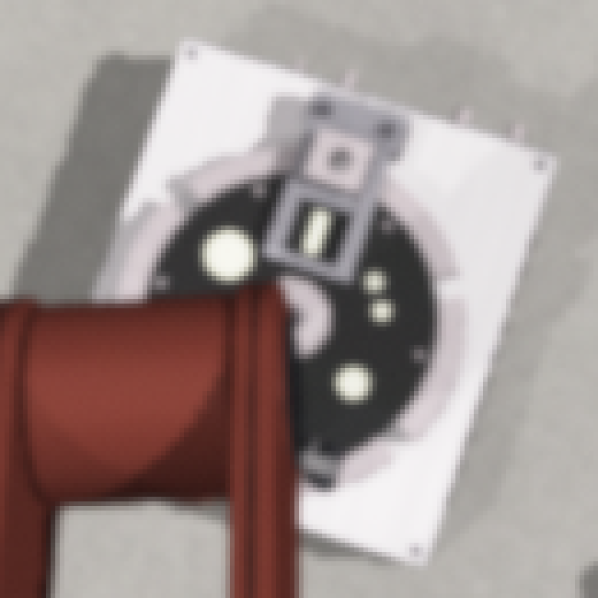

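View pics/s3.png

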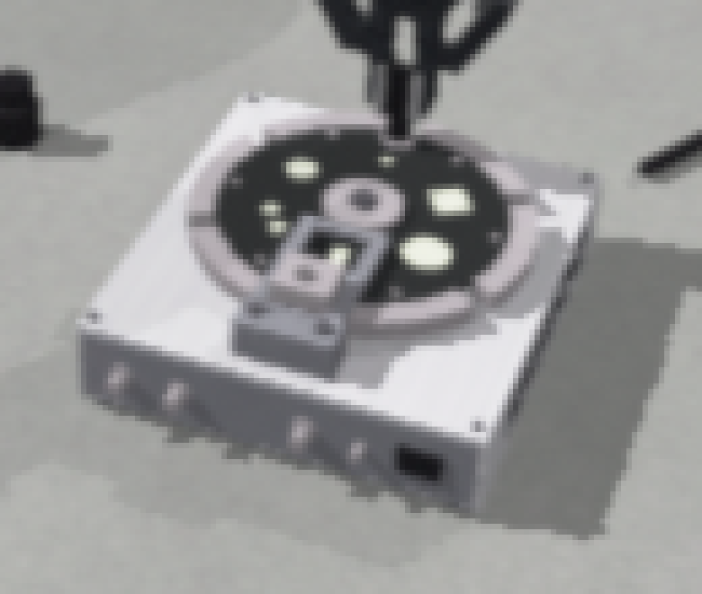

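Run:
```python
from polar import *
a=cv2.imread("pics/top3.png")
polar(a,"pics/polar3.png")
m=((a.min(2)>150)&(a[:,:,2].astype(int)>=a[:,:,0].astype(int)+8)).astype(np.uint8)
for c,s in blobs(a,m,(178,165,242,235)):
    p=ray("top",*c,.076);d=p[:2]-[.5353,.1041];print(c,s,p.round(4),np.hypot(*d).round(4),np.degrees(np.arctan2(d[1],d[0])).round(2))
```

```text
[213.06 180.37] 35 [0.5866 0.0914 0.076 ] 0.0529 -13.92
[194.08 184.93] 75 [0.5725 0.1428 0.076 ] 0.0536 46.15
[207.57 192.86] 7 [0.5517 0.1049 0.076 ] 0.0164 2.95
[226. 191.] 9 [0.5583 0.0548 0.076 ] 0.0544 -65.0
[227.5 197.2] 10 [0.5413 0.0501 0.076 ] 0.0544 -83.63
[221.2  212.92] 40 [0.4978 0.0656 0.076 ] 0.0538 -134.22
```

View pics/polar3.png

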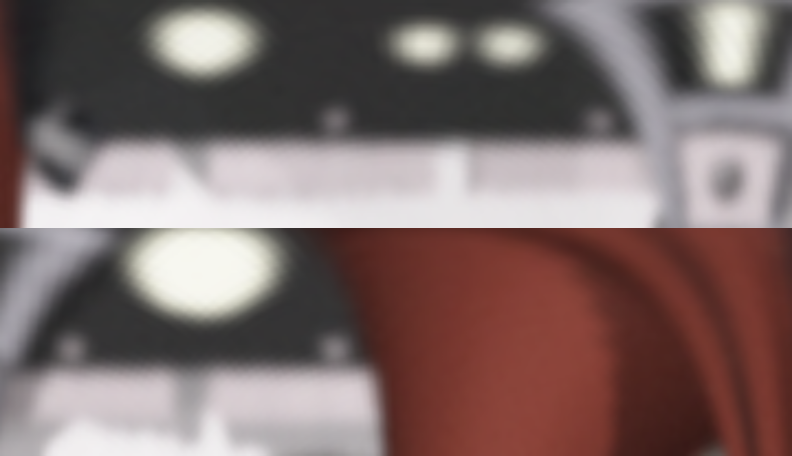

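```bash
python3 -m creep '0 0 0 0 0 0 0.3;0 0 0 0 0 0 -0.2;0 0 0 0 0 0 -0.6;0 0 0 0 0 0 -1;0 0 0 0 0 0 -1;0 0 0 0 0 0 -1;-0.05 0 0 0 0 0 -1;-0.08 0 0 0 0 0 -1;-0.09 0 0 0 0 0 -1;-0.05 0 0 0 0 0 -1'
python3 - <<'E'
from h import *
plan([.509,-.245,.18],73.6)
E
```

```text
clock: 6.27
eef_pos: [0.4596, 0.1202, 0.2259]
eef_rot: [0.219, 1.556, -0.218]
contact_force: [0.8, -0.2, 0.2]
opening: 0.997
pos [0.4596 0.1202 0.2259] toolx [ 0.004  0.    -1.   ] tooly [0.275 0.961 0.001] yaw 74.02 F [ 0.8 -0.2  0.2] open 0.997 t 6.27 q [ 0.09 -0.13  1.93 -0.    1.33 -1.2 ]
  turn tot (frac) [ 0.0037  0.0017 -0.0006]
  turn tot (frac) [-1.5671e+00  1.0000e-03  2.7000e-03]
  shift in FINAL axes(frac) [ 0.1148 -0.8411  0.3762]
  shift in current axes (frac) [ 0.115  -0.8439  0.3697]
```

```bash
python3 -m creep '0 -0.084 0.037 0 0 0 -1;0 -0.084 0.037 0 0 0 -1;0 -0.084 0.037 0 0 0 -1;0 -0.084 0.037 0 0 0 -1;0 -0.084 0.037 0 0 0 -1;0 -0.084 0.037 0 0 0 -1;0 -0.084 0.037 0 0 0 -1;0 -0.084 0.037 0 0 0 -1;0 -0.084 0.037 0 0 0 -1;0 -0.084 0.037 0 0 0 -1' >/dev/null
python3 - <<'E'
from polar import *
plan([.509,-.245,.15],73.6)
a=np.ascontiguousarray(bot.snapshot("top")[:,:,::-1]);cv2.imwrite("pics/top4.png",a)
polar(a,"pics/polar4.png")
m=((a.min(2)>150)&(a[:,:,2].astype(int)>=a[:,:,0].astype(int)+8)).astype(np.uint8)
for c,s in blobs(a,m,(178,165,242,235)):
    p=ray("top",*c,.076);d=p[:2]-[.5353,.1041];print(c,s,p.round(4),np.hypot(*d).round(4),np.degrees(np.arctan2(d[1],d[0])).round(2))
b=bot.snapshot("scene")[:,:,::-1];cv2.imwrite("pics/scene4.png",b)
cv2.imwrite("pics/m4.png",np.hstack([cv2.resize(a[160:240,160:250],(390,347),interpolation=3),cv2.resize(b[100:230,130:260],(400,347),interpolation=3)]))
E
```

```text
pos [ 0.508  -0.2455  0.2221] toolx [-0.  0. -1.] tooly [0.276 0.961 0.   ] yaw 74.0 F [ 1.3  0.9 -0.2] open 0.998 t 7.1 q [-0.59  0.1   1.72  0.    1.33 -1.88]
  turn tot (frac) [ 0.0035 -0.0002 -0.0001]
  turn tot (frac) [-1.5673e+00  1.0000e-04 -2.0000e-04]
  shift in FINAL axes(frac) [0.1803 0.0019 0.0019]
  shift in current axes (frac) [0.1803 0.0019 0.002 ]
[212.97 180.27] 37 [0.5869 0.0916 0.076 ] 0.0531 -13.58
[194.09 184.81] 54 [0.5728 0.1428 0.076 ] 0.0539 45.89
[225.75 190.  ] 4 [0.561  0.0556 0.076 ] 0.0549 -62.07
[188.78 203.93] 41 [0.5198 0.1548 0.076 ] 0.053 107.04
[221.39 212.96] 23 [0.4977 0.0651 0.076 ] 0.0542 -133.91
[202.17 217.83] 6 [0.4829 0.1167 0.076 ] 0.0538 166.51
```

View pics/polar4.png

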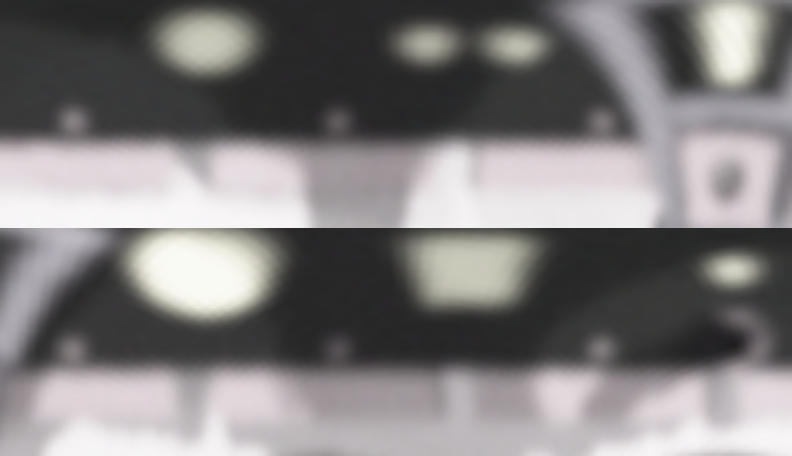

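View pics/m4.png

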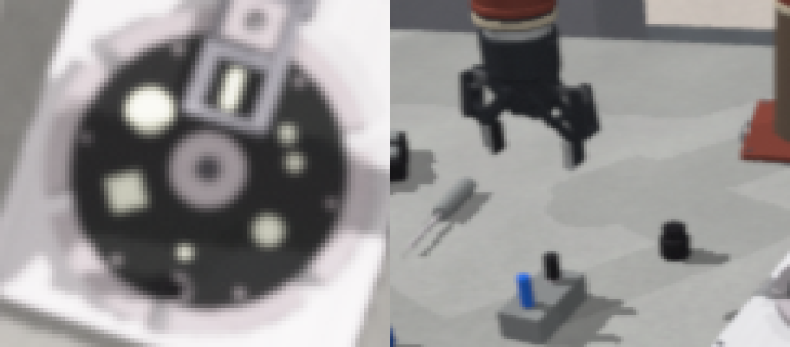

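Run:
```python
from h import *
c=cal("top");print(-c["R"].T@c["t"])
for z in (.06,.065,.07,.08): print(z,ray("top",335.67,212.07,z).round(4),ray("scene",182.37,199.71,z).round(4),"tool",ray("top",342.21,191.54,z).round(4),ray("scene",173.36,207.7,z).round(4))
```

```text
[ 0.40020681 -0.03103286  1.26004605]
0.06 [ 0.5107 -0.2487  0.06  ] [ 0.5113 -0.2502  0.06  ] tool [ 0.5684 -0.2664  0.06  ] [ 0.559  -0.2669  0.06  ]
0.065 [ 0.5103 -0.2478  0.065 ] [ 0.5181 -0.2477  0.065 ] tool [ 0.5677 -0.2654  0.065 ] [ 0.5654 -0.2643  0.065 ]
0.07 [ 0.5098 -0.2468  0.07  ] [ 0.5248 -0.2452  0.07  ] tool [ 0.567  -0.2644  0.07  ] [ 0.5719 -0.2617  0.07  ]
0.08 [ 0.5089 -0.245   0.08  ] [ 0.5383 -0.2403  0.08  ] tool [ 0.5656 -0.2625  0.08  ] [ 0.5847 -0.2565  0.08  ]
```

```bash
python3 -m creep '0.04 -0.003 0.006 0 0 0 -1;0.08 0 0 0 0 0 -1;0.08 0 0 0 0 0 -1;0.08 0 0 0 0 0 -1;0.04 0 0 0 0 0 -1;0 0 0 0 0 0 -1;0 0 0 0 0 0 -1'
python3 - <<'E'
from h import *
plan([.5102,-.2475,.068],74)
b=bot.snapshot("scene")[:,:,::-1];a=bot.snapshot("top")[:,:,::-1]
cv2.imwrite("pics/m5.png",np.hstack([cv2.resize(b[150:240,140:230],(450,450),interpolation=3)]))
E
```

```text
clock: 7.78
eef_pos: [0.5096, -0.2444, 0.0934]
eef_rot: [0.22, 1.562, -0.218]
contact_force: [0.1, -0.6, -0.1]
opening: 0.998
pos [ 0.5096 -0.2444  0.0934] toolx [-0.002  0.002 -1.   ] tooly [0.275 0.961 0.001] yaw 74.04 F [ 0.1 -0.6 -0.1] open 0.998 t 7.78 q [-0.59  0.25  1.81  0.    1.09 -1.88]
  turn tot (frac) [ 0.0004 -0.0013 -0.0005]
  turn tot (frac) [-1.5704e+00  8.0000e-04 -2.1000e-03]
  shift in FINAL axes(frac) [ 0.0636 -0.007   0.0037]
  shift in current axes (frac) [ 0.0636 -0.007   0.0039]
```

View pics/m5.png

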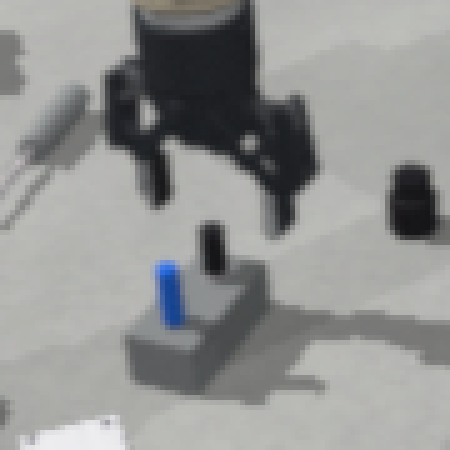

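```bash
python3 -m creep '0.032 -0.007 0.003 0 0 0 -1;0.031 0 0 0 0 0 -1;0 0 0 0 0 0 -1'
python3 - <<'E'
from h import *
plan([.5102,-.2475,.068],74)
E
python3 -m creep '0 0 0 0 0 0 -0.4;0 0 0 0 0 0 0.1;0 0 0 0 0 0 0.3;0 0 0 0 0 0 0.5; 0 0 0 0 0 0 0.6;0 0 0 0 0 0 0.7;0 0 0 0 0 0 1;0 0 0 0 0 0 1'
python3 - <<'E'
from h import *
plan([.5102,-.2475,.068],74)
b=bot.snapshot("scene")[:,:,::-1]
cv2.imwrite("pics/m6.png",np.hstack([cv2.resize(b[150:240,140:230],(450,450),interpolation=3)]))
E
```

```text
clock: 8.13
eef_pos: [0.5094, -0.2478, 0.0668]
eef_rot: [0.22, 1.562, -0.218]
contact_force: [-0.5, 0.5, -0.2]
opening: 0.996
pos [ 0.5094 -0.2478  0.0668] toolx [-0.002  0.002 -1.   ] tooly [0.275 0.961 0.001] yaw 74.01 F [-0.5  0.5 -0.2] open 0.996 t 8.13 q [-0.59  0.29  1.82 -0.    1.04 -1.88]
  turn tot (frac) [ 0.0001 -0.0014 -0.0004]
  turn tot (frac) [-1.5707e+00  7.0000e-04 -2.2000e-03]
  shift in FINAL axes(frac) [-0.0029  0.0012  0.0017]
  shift in current axes (frac) [-0.0029  0.0012  0.0017]
clock: 8.8
eef_pos: [0.5108, -0.2497, 0.0697]
eef_rot: [0.217, 1.559, -0.22]
contact_force: [-2.3, -4.7, 0.7]
opening: 0.193
pos [ 0.5108 -0.2497  0.0697] toolx [ 0.001 -0.002 -1.   ] tooly [ 0.275  0.961 -0.002] yaw 74.03 F [-2.3 -4.7  0.7] open 0.193 t 8.8 q [-0.59  0.29  1.81 -0.    1.04 -1.88]
  turn tot (frac) [0.0002 0.0006 0.001 ]
  turn tot (frac) [-1.5706e+00 -1.6000e-03  9.0000e-04]
  shift in FINAL axes(frac) [ 0.0044  0.0048 -0.0029]
  shift in current axes (frac) [ 0.0043  0.0048 -0.0029]
```

View pics/m6.png

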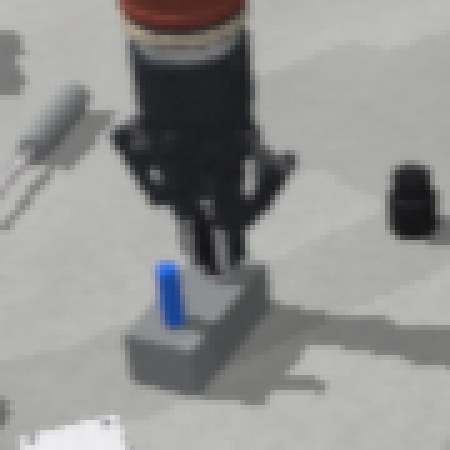

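```bash
python3 -m creep '-0.03 0 0 0 0 0 1;-0.05 0 0 0 0 0 1;-0.08 0 0 0 0 0 1;-0.08 0 0 0 0 0 1;-0.08 0 0 0 0 0 1;0 0 0 0 0 0 1'
python3 - <<'E'
from h import *
plan([.6279,.0736,.20],74)
E
```

```text
clock: 9.35
eef_pos: [0.5141, -0.2502, 0.2049]
eef_rot: [0.215, 1.549, -0.222]
contact_force: [1.1, -1.6, 1.3]
opening: 0.189
pos [ 0.5141 -0.2502  0.2049] toolx [ 0.01  -0.006 -1.   ] tooly [ 0.275  0.961 -0.003] yaw 74.03 F [ 1.1 -1.6  1.3] open 0.189 t 9.35 q [-0.59  0.12  1.73  0.    1.28 -1.88]
  turn tot (frac) [0.0003 0.0057 0.0014]
  turn tot (frac) [-1.5705 -0.0022  0.0089]
  shift in FINAL axes(frac) [0.0122 0.8565 0.0503]
  shift in current axes (frac) [0.0104 0.8565 0.0507]
```

```bash
python3 -m creep '0 0.06 0.006 0 0 0 1;0 0.09 0.006 0 0 0 1;0 0.095 0.006 0 0 0 1;0 0.095 0.006 0 0 0 1;0 0.095 0.006 0 0 0 1;0 0.095 0.006 0 0 0 1;0 0.095 0.006 0 0 0 1;0 0.095 0.006 0 0 0 1;0 0.08 0.006 0 0 0 1;0 0.05 0.0 0 0 0 1' >/dev/null
python3 -m creep '0 0 0 0 0 0 1;0 0 0 0 0 0 1' >/dev/null
python3 - <<'E'
from h import *
plan([.6279,.0736,.18],74)
for n in ("scene","top"): cv2.imwrite(f"pics/{n}7.png",bot.snapshot(n)[:,:,::-1])
b=cv2.imread("pics/scene7.png");a=cv2.imread("pics/top7.png")
cv2.imwrite("pics/m7.png",np.hstack([cv2.resize(b[160:260,230:330],(400,400),interpolation=3),cv2.resize(a[130:230,165:265],(400,400),interpolation=3)]))
E
```

```text
pos [0.6246 0.0739 0.1962] toolx [-0.001  0.    -1.   ] tooly [ 0.273  0.962 -0.   ] yaw 74.18 F [-0.2 -0.3 -1.5] open 0.19 t 10.35 q [-0.01  0.27  1.57  0.    1.3  -1.3 ]
  turn tot (frac) [ 0.0015 -0.0007  0.0001]
  turn tot (frac) [-1.5693e+00 -2.0000e-04 -1.1000e-03]
  shift in FINAL axes(frac) [0.0404 0.0016 0.0082]
  shift in current axes (frac) [0.0404 0.0015 0.0083]
```

View pics/m7.png

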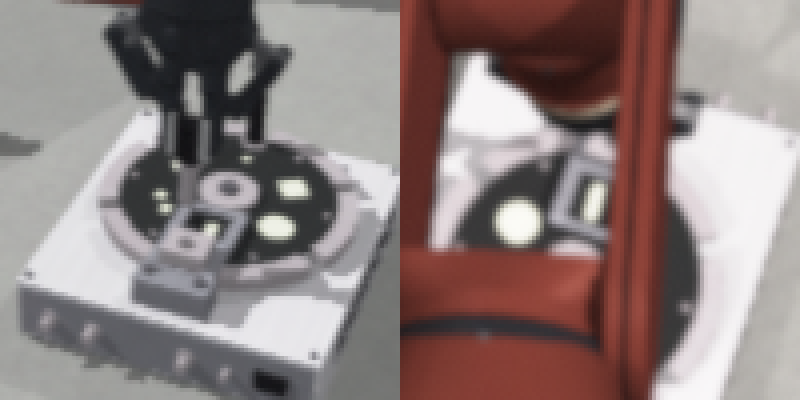

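```bash
python3 -m creep '0 0.001 0.008 -0.001 0 0 1;0.03 0 0 0 0 0 1;0.03 0 0 0 0 0 1;0 0 0 0 0 0 1;0 0 0 0 0 0 1' >/dev/null
python3 - <<'E'
from h import *
plan([.6279,.0736,.18],74)
b=np.ascontiguousarray(bot.snapshot("scene")[:,:,::-1]);cv2.imwrite("pics/scene8.png",b)
cv2.imwrite("pics/m8.png",cv2.resize(b[180:240,250:310],(600,600),interpolation=3))
p=bot.get_obs()["eef_pos"]
for n,X in dict(bushcam=(.6273,.0756,.098),tip_if_centered=(p[0]-.0024+.0017,p[1]+.0007+.0013,p[2]-.0637)).items():
    q=proj("scene",X);print(n,q.round(1),((q-[250,180]+.5)*10).round())
E
```

```text
pos [0.6268 0.0715 0.1709] toolx [-0.004  0.    -1.   ] tooly [ 0.274  0.962 -0.001] yaw 74.09 F [0.6 0.7 0.1] open 0.193 t 10.87 q [-0.01  0.3   1.58  0.    1.26 -1.3 ]
  turn tot (frac) [ 0.0008 -0.0019  0.0005]
  turn tot (frac) [-1.57e+00 -8.00e-04 -3.00e-03]
  shift in FINAL axes(frac) [-0.0229  0.0059  0.0011]
  shift in current axes (frac) [-0.0229  0.0058  0.001 ]
bushcam [276.6 219.9] [271. 404.]
tip_if_centered [276.1 217.1] [266. 376.]
```

View pics/m8.png

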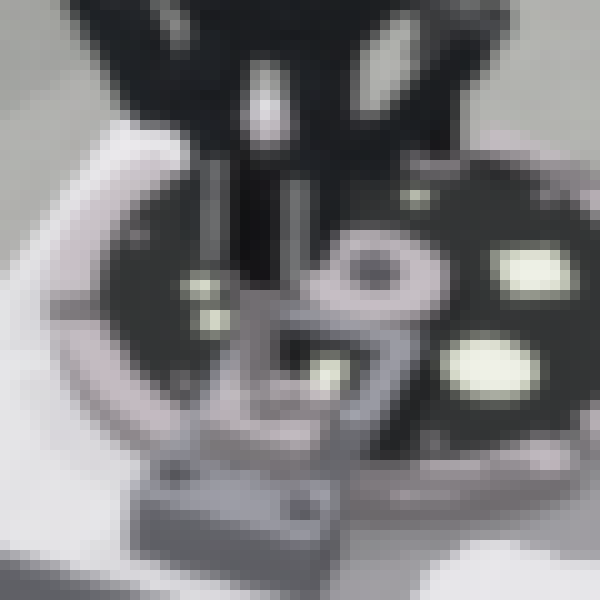

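```bash
python3 -m creep '0 0 0 0 0 0 1'|grep eef_pos;python3 -m creep '0 0 0 0 0 0 1'|grep eef_pos; python3 -m creep '0 0 0 0 0 0 1'|grep eef_pos
python3 - <<'E'
from h import *
plan([.6279,.0736,.165],74)
print(bot.get_obs()["qvel"].round(4))
E
```

```text
eef_pos: [0.6282, 0.0718, 0.1731]
eef_pos: [0.6285, 0.072, 0.1736]
eef_pos: [0.6285, 0.072, 0.1737]
pos [0.6285 0.072  0.1737] toolx [ 0.001 -0.    -1.   ] tooly [0.273 0.962 0.   ] yaw 74.14 F [ 1.   0.3 -0.2] open 0.192 t 11.17 q [-0.01  0.3   1.58 -0.    1.26 -1.3 ]
  turn tot (frac) [ 0.0012  0.0005 -0.0001]
  turn tot (frac) [-1.5696e+00  2.0000e-04  7.0000e-04]
  shift in FINAL axes(frac) [ 0.0217  0.0033 -0.0026]
  shift in current axes (frac) [ 0.0217  0.0033 -0.0026]
[ 0.0012 -0.0006 -0.0006 -0.0004  0.0018  0.0019]
```

```bash
python3 -m creep '0.01 0.003 -0.002 -0.001 0 0 1;0.01 0 0 0 0 0 1;0.005 0 0 0 0 0 1;0 0 0 0 0 0 1;0 0 0 0 0 0 1;0 0 0 0 0 0 1'
python3 - <<'E'
from h import *
b=np.ascontiguousarray(bot.snapshot("scene")[:,:,::-1])
cv2.imwrite("pics/m9.png",cv2.resize(b[190:240,250:300],(600,600),interpolation=3))
print(bot.get_obs()["moment"])
E
```

```text
clock: 11.67
eef_pos: [0.6278, 0.0734, 0.1631]
eef_rot: [0.216, 1.56, -0.216]
contact_force: [0.5, 0.2, -0.4]
opening: 0.194
[ 0.01251431 -0.0154712  -0.02976341]
```

View pics/m9.png

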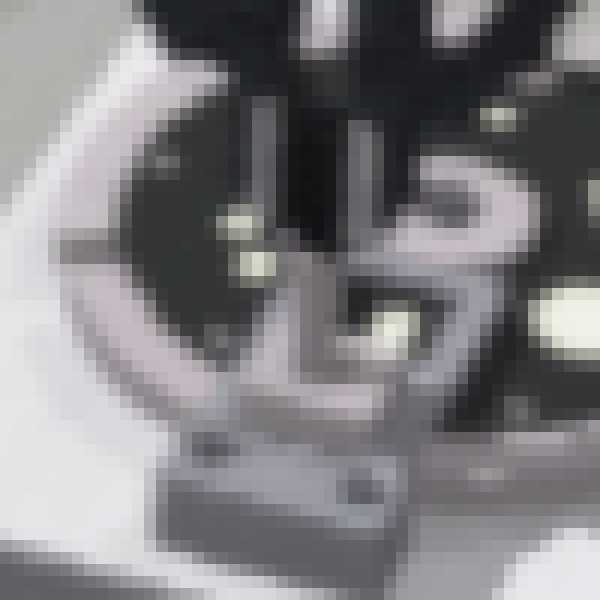

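```bash
python3 -m creep '0.005 0 0 0 0 0 1;0 0 0 0 0 0 1;0 0 0 0 0 0 1';python3 -m creep '0.005 0 0 0 0 0 1;0 0 0 0 0 0 1;0 0 0 0 0 0 1'
python3 -c "
from h import *
print(bot.get_obs()['moment'])"
```

```text
clock: 11.97
eef_pos: [0.6281, 0.0734, 0.1614]
eef_rot: [0.216, 1.559, -0.216]
contact_force: [1.9, 0.1, 0.6]
opening: 0.189
clock: 12.22
eef_pos: [0.6286, 0.0733, 0.1612]
eef_rot: [0.216, 1.558, -0.216]
contact_force: [-2.7, -0.2, 8.8]
opening: 0.193
[-0.09098224  0.52599256  0.03980181]
```

```bash
python3 -m creep '-0.003 0 0 0 0 0 1;0 0 -0.003 0 0 0 1;0 0 0 0 0 0 1;0 0 0 0 0 0 1';python3 -m creep '0.003 0 0 0 0 0 1;0 0 0 0 0 0 1;0 0 0 0 0 0 1'
python3 -c "
from h import *
print(bot.get_obs()['moment'])"
```

```text
clock: 12.55
eef_pos: [0.6275, 0.0736, 0.1612]
eef_rot: [0.216, 1.558, -0.216]
contact_force: [1.2, 0.1, 5.6]
opening: 0.189
clock: 12.8
eef_pos: [0.6277, 0.0735, 0.1611]
eef_rot: [0.216, 1.557, -0.216]
contact_force: [0.2, -0.9, 9.7]
opening: 0.187
[-0.24523334  0.12393574 -0.05422212]
```

Run:
```python
from h import *
b=bot.snapshot("scene")[:,:,::-1];cv2.imwrite("pics/scene10.png",b)
z=cv2.imread("pics/scene0.png")
print("now");print(b[208:224,266:292,1])
print("before");print(z[208:224,266:292,1])
for X in ((.6273,.0756,.098),(.6273,.0756,.115),(.6273,.0756,.13)):print(proj("scene",X).round(2))
```

```text
now
[[ 53  67 134 197 195 149  95  45  22  18  19  25  54 100 103  68  53 110
  152 150 122 102 107 150 182 190]
 [ 53  60 103 149 159 123  73  43  27  19  20  27  63 104 104  78  85 149
  182 185 178 174 175 184 191 191]
 [ 53  54  64  86 110 108  91  84  62  29  21  28  64 105 114 117 145 175
  188 190 190 189 190 190 190 188]
 [ 52  53  58  99 183 216 181 139 104  64  45  44  65  98 118 135 151 158
  164 171 175 179 173 165 159 144]
 [ 52  53  61 112 181 213 174 122 121 122 109 102  96  95 100 114 133 149
  156 156 155 150 142 133 117  93]
 [ 53  54  56  77 109 126 109 111 123 118 109 103  83  62  63  78  93 108
  114 122 135 149 154 155 143 111]
 [ 53  53  54  55  60  68  93 131 136 119 108 103  77  42  40  54  61  63
   69  83 107 120 138 155 155 125]
 [ 53  53  53  54  54  75 126 151 142 120 109 104  75  40  42  84 108 110
   85  59  66  95 135 156 154 116]
 [ 53  58  59  55  62 104 148 164 147 120 109 107  80  46  69 155 210 213
  156  81  74 123 151 154 132  87]
 [ 59  87  92  72  79 130 167 175 151 120 109 115 103  86 114 199 233 222
  153  79 103 142 156 146 107  59]
 [ 71 
[... 1748 characters left out ...]
 67  55  48  56  96 138 162 172 171 167 163 165 177 187 194 196 179 125
   65  70 115 138 142 117  69  38]
 [105  72  57  80 122 157 176 180 165 146 144 154 171 175 174 174 169 136
   91  97 128 139 127  89  48  32]
 [152 124  95 114 147 171 182 181 155 124 116 124 151 168 171 169 158 130
  116 129 137 138 110  63  36  31]
 [166 157 143 144 164 178 182 181 161 130 116 116 144 170 175 168 144 114
  138 146 137 122  85  45  33  33]
 [167 160 149 139 142 153 163 174 173 169 160 161 171 178 178 165 129  97
  107 112 108  90  57  38  35  39]
 [159 157 149 136 124 124 129 134 143 158 164 171 178 179 177 150 108  91
   92  93  88  66  41  51  58  51]]
[276.6  219.94]
[276.83 215.43]
[277.04 211.38]
```

```bash
python3 -m creep '-0.002 0.0025 0 0 0 0 1;0 0 0 0 0 0 1;0 0 0 0 0 0 1'|sed -n 2,4p;python3 -m creep '0 0.0025 0 0 0 0 1;0 0 0 0 0 0 1;0 0 0 0 0 0 1'|sed -n 2,4p
```

```text
eef_pos: [0.6276, 0.0741, 0.1611]
eef_rot: [0.215, 1.558, -0.216]
contact_force: [-0.1, -2.5, 7.6]
eef_pos: [0.6278, 0.0749, 0.161]
eef_rot: [0.215, 1.558, -0.217]
contact_force: [0.7, -2.3, 8.5]
```

```bash
python3 -c "
from h import *
print(bot.get_obs()['moment'])"
```

```text
[-0.59920223  0.06359701  0.00627826]
```

Run:
```python
from h import *
b=bot.snapshot("scene")[:,:,::-1];cv2.imwrite("pics/scene11.png",b)
print(b[206:224,270:284,1])
for v in (210.8,211.2,211.6): print(v,ray("scene",276.5,v,.1354).round(4))
for v in (220,220.5,221,221.5): print(v,ray("scene",276.2,v,.098).round(4))
a=cv2.imread("pics/top0.png");print(a[158:172,212:226,1])
for u,v in ((218.6,164.3),(218.9,164.3),(218.6,164.8)): print(ray("top",u,v,.098).round(4))
```

```text
[[ 62  99 108  72  31  18  20  22  33  82 110  90  47  34]
 [131 123 110  73  30  19  20  20  34  83 110  88  46  42]
 [217 174 119  75  29  19  19  20  38  93 115  88  50  72]
 [171 138  86  60  35  19  19  20  40  98 117  95  76 120]
 [112 110  89  91  73  33  21  21  40  99 123 119 140 169]
 [183 216 178 122  91  67  45  41  47  84 114 133 149 157]
 [182 213 173 112 110 118 107 100 101  97  98 114 132 149]
 [109 126 109 110 132 125 109 106  96  73  64  79  94 108]
 [ 60  67  92 132 145 131 112 105  86  55  41  55  61  63]
 [ 55  75 125 153 150 131 114 105  82  48  45  84 108 110]
 [ 62 104 149 170 157 131 113 105  82  51  70 156 210 213]
 [ 79 129 168 182 164 133 112 107 100  88 114 199 233 222]
 [108 150 179 188 163 129 112 113 144 164 180 207 224 190]
 [135 168 186 189 161 125 111 110 127 145 172 189 193 162]
 [160 179 184 179 155 121 108 107 107 117 137 146 144 131]
 [173 181 179 176 154 125 112 112 113 123 132 132 122 114]
 [148 153 162 169 168 169 164 166 171 173 173 160 129 105]
 [129 127 130 135 143 161 170 178 184 186 183 157 115 103]]
210.8 [0.6318 0.0741 0.1354]
211.2 [0
[... 357 characters left out ...]
185 180 174 174 178 183 185 182 176 164]
 [127 161 180 183 177 161 148 146 159 176 186 190 185 172]
 [138 166 178 178 161 138 117 115 133 162 182 190 184 168]
 [146 170 177 171 150 121 106 107 123 154 179 185 177 158]
 [154 171 175 169 148 124 115 116 130 156 179 183 171 149]
 [160 173 175 171 157 140 132 133 145 165 180 180 163 145]
 [155 166 172 172 168 159 153 155 164 173 180 172 154 141]
 [133 147 156 163 167 169 169 170 174 177 175 164 147 137]
 [109 118 125 136 147 157 163 169 174 176 170 157 142 138]
 [115 112 108 113 119 128 138 149 159 164 160 147 138 139]
 [127 123 118 114 111 110 114 124 133 138 137 134 135 139]]
[0.6276 0.0759 0.098 ]
[0.6276 0.0751 0.098 ]
[0.6262 0.0759 0.098 ]
```

```bash
for i in 1 ; do python3 -m creep '-0.001 0 0.003 0 0 0 1;0 0 0 0 0 0 1;0 0 0 0 0 0 1'|sed -n 2,4p; python3 -m creep '0 0 0.003 0 0 0 1;0 0 0 0 0 0 1;0 0 0 0 0 0 1'|sed -n 2,4p; python3 -m creep '0 0 0.003 0 0 0 1;0 0 0 0 0 0 1;0 0 0 0 0 0 1'|sed -n 2,4p; done
```

```text
eef_pos: [0.6283, 0.0747, 0.1609]
eef_rot: [0.215, 1.56, -0.217]
contact_force: [-1.6, -3.4, 7.1]
eef_pos: [0.6289, 0.0746, 0.1609]
eef_rot: [0.215, 1.561, -0.217]
contact_force: [-3.9, -1.6, 8.1]
eef_pos: [0.6296, 0.0745, 0.1609]
eef_rot: [0.215, 1.563, -0.216]
contact_force: [-4.6, -1.1, 9.7]
```

```bash
python3 -m creep '-0.01 0 0 0 0 0 1;-0.02 0 0 0 0 0 1;0 0 0 0 0 0 1;0 0 0 0 0 0 1;0 0 0 0 0 0 1'|sed -n 2,4p
python3 - <<'E'
from h import *
plan([.6279,.0736,.165],74)
b=bot.snapshot("scene")[:,:,::-1];cv2.imwrite("pics/scene12.png",b)
a=bot.snapshot("top")[:,:,::-1];cv2.imwrite("pics/top12.png",a)
cv2.imwrite("pics/m12.png",np.hstack([cv2.resize(b[195:235,255:295],(480,480),interpolation=3),cv2.resize(a[140:220,180:240],(310,480),interpolation=3)]))
print(b[200:224,268:286,1])
E
```

```text
eef_pos: [0.6305, 0.0747, 0.172]
eef_rot: [0.216, 1.56, -0.216]
contact_force: [0.4, -0.2, -0.5]
pos [0.6305 0.0747 0.172 ] toolx [-0.  0. -1.] tooly [ 0.271  0.962 -0.   ] yaw 74.26 F [ 0.4 -0.2 -0.5] open 0.19 t 14.57 q [-0.01  0.31  1.57  0.    1.26 -1.3 ]
  turn tot (frac) [ 0.0022 -0.0001  0.    ]
  turn tot (frac) [-1.5686e+00 -0.0000e+00 -2.0000e-04]
  shift in FINAL axes(frac) [ 0.0176 -0.0044 -0.0055]
  shift in current axes (frac) [ 0.0176 -0.0044 -0.0055]
[[ 51  47  47  83 102  74  31  20  20  23  31  68 105  97  59  33  32  39]
 [ 52  48  50  85  99  71  30  20  20  18  30  71 106  95  56  32  32  41]
 [ 53  46  50  94 105  72  30  19  19  19  32  73 107  93  55  33  34  54]
 [ 52  48  51  97 107  71  30  18  17  20  31  80 110  91  50  33  50 110]
 [ 52  51  55  99 107  72  31  17  19  20  33  82 110  90  48  37  73 141]
 [ 53  53  59  98 105  71  29  18  20  21  34  82 110  87  47  48  93 120]
 [ 54  62  66  81  83  58  27  19  19  22  39  94 114  88  58  88 109 104]
 [ 77 124 130  97  68  60  46  25  19  21  38  95 115 105 108 146 144 110]
 [135 199 217 164  91 105  98
[... 471 characters left out ...]
 40  55  61  63  67  82]
 [ 53  53  54  75 125 153 148 129 112 105  80  45  42  84 108 109  84  59]
 [ 59  55  62 104 148 170 156 129 112 106  81  49  70 155 210 212 155  81]
 [ 92  72  79 129 167 181 161 127 111 107  98  86 113 199 233 222 152  79]
 [109  95 108 150 179 189 167 131 111 121 152 169 181 207 223 190 114  81]
 [ 84  97 135 168 186 191 172 136 116 140 175 186 188 192 196 163 108 108]
 [106 126 159 180 188 187 161 126 113 126 153 154 150 169 174 146 129 142]
 [158 156 174 186 183 179 161 133 119 119 135 138 131 138 134 121 150 161]
 [163 150 147 155 162 169 170 170 165 167 173 172 151 128 113 103 120 127]
 [157 142 129 128 130 135 144 162 170 178 184 184 176 145 109 102 107 106]]
```

View pics/m12.png

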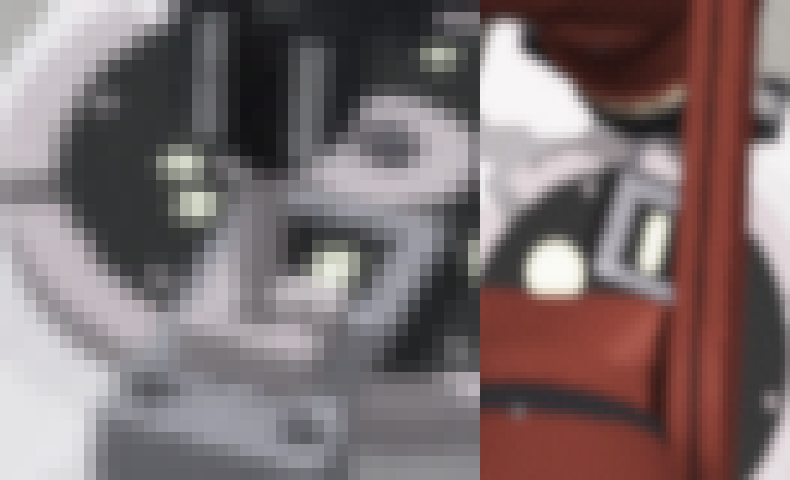

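Run:
```python
from h import *
print("grip front",ray("scene",276.3,209.0,.1463))
print("shank axis",ray("scene",276.15,215,.118), "px/mm", (proj("scene",[.628,.075,.12])-proj("scene",[.628,.076,.12])))
b=cv2.imread("pics/scene0.png").astype(int)
# pin in block reference: same measure before the grasp
z=b[:,:,1];print(z[192:212,174:192])
print(z[212:230,266:290])
```

```text
grip front [0.63776505 0.07350853 0.1463    ]
shank axis [0.62937705 0.07361202 0.118     ] px/mm [-0.33972112 -0.02682494]
[[155 155 156 156 158 158 157 156 155 154 156 156 157 157 158 158 157 157]
 [154 154 155 155 155 156 154 152 151 152 154 157 157 157 157 158 158 158]
 [153 153 156 157 157 152 130 107  99 108 136 154 157 157 159 159 162 166]
 [155 156 156 158 155 132  90  57  48  58  97 140 157 159 163 166 168 169]
 [156 156 157 158 153 119  67  40  34  37  79 135 162 167 170 172 172 171]
 [155 156 157 157 154 120  67  32  26  32  76 139 167 172 173 174 174 174]
 [156 156 156 157 153 123  68  28  21  25  63 131 164 170 171 173 174 175]
 [156 156 157 158 155 124  70  27  20  20  50 125 159 164 164 164 168 171]
 [158 158 158 159 155 130  79  31  19  19  45 118 151 157 160 160 163 163]
 [156 158 158 157 149 133  90  36  20  19  36  94 129 140 145 146 152 156]
 [137 149 155 151 142 131  91  36  21  18  31  84 121 133 135 136 138 139]
 [114 128 142 142 136 130  93  39  19  20  33  81 117 130 130 131 130 123]
 [ 89 102 126 134 133 131 108  68  41  35  53  82  97 101 101 101 100  93]
 
[... 1643 characters left out ...]
57 149 136 124 124 129 134 143 158 164 171 178 179 177 150 108  91
   92  93  88  66  41  51]
 [144 148 143 130 118 114 115 116 119 125 131 140 146 157 154 124  94  88
   89  90  76  48  37  58]
 [136 132 131 125 117 114 114 112 113 114 114 116 120 124 119 100  88  88
   88  83  64  45  40  49]
 [110 104 113 124 131 129 121 110 111 114 113 111 111 111 106  95  90  89
   89  90  88  83  82  83]
 [ 99  87  96 111 130 139 138 135 140 135 122 108 108 112 110 102  95  91
   91 100 105 105 105 109]
 [124 111 125 139 145 148 149 149 146 141 135 131 128 126 133 138 135 112
   98 104 110 110 110 118]
 [144 141 145 149 150 151 152 152 150 147 146 144 130 117 119 145 151 122
  102 106 108 109 111 129]]
```

```bash
python3 -m creep '0.01 0.003 0.002 -0.002 0 0 1;0.01 0 0 0 0 0 1;0.005 0 0 0 0 0 1;0 0 0 0 0 0 1;0 0 0 0 0 0 1'|sed -n 2,4p;python3 -m creep '0.004 0 0 0 0 0 1;0 0 0 0 0 0 1;0 0 0 0 0 0 1'|sed -n 2,4p;python3 -m creep '0.004 0 0 0 0 0 1;0 0 0 0 0 0 1;0 0 0 0 0 0 1'|sed -n 2,4p
```

```text
eef_pos: [0.6315, 0.0756, 0.1619]
eef_rot: [0.213, 1.561, -0.213]
contact_force: [0.8, -0.3, -0.6]
eef_pos: [0.632, 0.0756, 0.1614]
eef_rot: [0.213, 1.56, -0.212]
contact_force: [-1.2, 0.8, 4.1]
eef_pos: [0.6323, 0.0755, 0.1613]
eef_rot: [0.212, 1.559, -0.213]
contact_force: [-4.5, -0.3, 10.4]
```

Run:
```python
from h import *
u=np.array([np.cos(np.radians(-17.2)),np.sin(np.radians(-17.2))]);w=np.array([-u[1],u[0]])
h=ray("scene",276.2,220.4,.098)[:2]
for r in (223.4,223.8,224.2):
    f=ray("scene",276,r,.098)[:2];print(r,f.round(4),"front-hole radial mm",((f-h)@u*1000).round(1))
# pin in block by scene: grip lower front edge & top
for r in (204.0,204.4,204.8): print("pin x by scene",(ray("scene",182.5,r,.044)).round(4))
z=cv2.imread("pics/top0.png")[:,:,1]
print(z[203:222,326:346])
print(bot.get_obs()["moment"].round(3))
```

```text
223.4 [0.6437 0.075 ] front-hole radial mm 13.4
223.8 [0.6456 0.0751] front-hole radial mm 15.1
224.2 [0.6474 0.0752] front-hole radial mm 16.8
pin x by scene [ 0.5141 -0.2506  0.044 ]
pin x by scene [ 0.5163 -0.25    0.044 ]
pin x by scene [ 0.5186 -0.2493  0.044 ]
[[ 76  79 103 125 132 134 134 132 133 132 133 133 133 133 132 133 132 133
  132 136]
 [ 76  84 109 128 134 133 133 133 133 133 133 134 133 133 133 133 133 133
  134 137]
 [ 77  91 115 129 133 134 135 134 133 133 133 132 132 133 133 132 133 132
  134 139]
 [ 78  97 121 131 134 134 134 134 133 133 133 132 133 132 133 133 133 134
  135 140]
 [ 79 103 123 132 133 133 134 133 132 130 128 127 129 131 132 131 132 133
  136 143]
 [ 78 100 119 123 125 127 128 130 126 120 111 109 114 122 129 132 133 133
  137 144]
 [ 73  90 103 108 108 111 115 114 105  92  79  75  84 101 118 128 133 133
  138 147]
 [ 70  82  88  90  90  93  92  84  69  55  45  42  52  75 103 122 131 136
  140 149]
 [ 72  78  84  82  83  81  71  53  37  29  27  28  34  56  91 117 129 135
  144 152]
 [ 72  79  82  82  82  75  59  35  21  20  25  26  31  53  88 115 129 138
  147 154]
 [ 75  81  82  82  81  76  57  35  18  19  24  29  40  65  96 120 132 139
  149 157]
 [ 84  89  85  84  82  77  64  46  31  27  33  43  62  89 112 127 134 142
  152 158]
 [103 103  98  95  93  90  82  68  59  59  65  75  92 112 124 133 137 144
  155 159]
 [118 121 116 114 114 113 107  98  94  97 103 109 118 127 132 134 139 146
  155 160]
 [126 131 128 129 128 127 126 121 120 123 125 127 130 133 134 135 139 148
  155 159]
 [128 132 132 133 132 133 132 130 131 132 133 133 134 133 133 135 141 149
  155 156]
 [119 123 127 130 131 132 133 133 134 134 134 134 134 133 134 136 143 150
  155 157]
 [ 98 101 108 116 121 125 127 129 132 133 134 135 135 134 135 138 147 155
  156 156]
 [ 81  81  84  91  98 104 110 116 122 125 129 130 132 132 136 140 148 157
  158 159]]
[-0.143  0.85  -0.03 ]
```

```bash
python3 -m creep '-0.014 0 0 0 0 0 1;0 -0.008 -0.0145 0 0 0 1;0 0 0 0 0 0 1;0 0 0 0 0 0 1;0 0 0 0 0 0 1'|sed -n 2,4p;python3 -m creep '0.006 0 0 0 0 0 1;0.004 0 0 0 0 0 1;0 0 0 0 0 0 1;0 0 0 0 0 0 1'|sed -n 2,4p
```

```text
eef_pos: [0.6248, 0.074, 0.1641]
eef_rot: [0.213, 1.561, -0.213]
contact_force: [-0.1, 0.4, -0.3]
eef_pos: [0.6256, 0.074, 0.1613]
eef_rot: [0.213, 1.56, -0.213]
contact_force: [-1.1, -0.8, 3.9]
```

Run:
```python
from h import *
for n in (7,8):
    b=cv2.imread(f"pics/scene{n}.png");cv2.imwrite(f"pics/z{n}.png",cv2.resize(b[192:228,258:294],(576,576),interpolation=0))
    print(n);print(b[198:224,270:284,1])
```

```text
7
[[ 55  71  83  65  32  18  19  20  29  72 107  99  62  38]
 [ 53  57  66  78  62  30  20  20  29  69 105 105  76  50]
 [ 52  56  89 150 134  68  34  26  31  61  91  94  71  52]
 [ 52  54  87 176 178 121  80  63  65  85  85  69  56  50]
 [ 52  53  65 118 132 118 109 103 100  92  72  56  59  66]
 [ 52  52  55  66  84 108 114 107 103  83  63  73 105 132]
 [ 53  52  53  55  72 106 112 106 101  82  90 141 169 177]
 [ 53  53  54  55  74 107 112 106 101  99 142 178 187 187]
 [ 63  57  52  56  77 107 112 106 100 113 161 187 190 186]
 [129  93  59  57  83 110 112 106  98 115 165 189 191 187]
 [215 163  85  60  89 112 112 106  94 107 160 187 191 186]
 [170 132  72  59  89 111 110 105  92  98 142 176 188 189]
 [111 108  84  65  81 105 109 106 106 116 130 147 171 185]
 [182 215 177 108  96 121 127 117 120 139 147 148 153 157]
 [180 212 172 110 124 149 152 126  97 105 112 118 132 149]
 [108 125 108 112 142 154 141 100  60  56  64  80  94 108]
 [ 60  67  92 132 152 152 118  68  38  34  40  54  61  64]
 [ 54  75 125 153 154 133  89  49  35  32  42  84 108 109]
 [ 61 104 148 169 161 131  90  62  4
[... 1273 characters left out ...]
3 174 122 116 111 107 100  95 105 113 119 133 148]
 [109 126 108 106 116 111 106  85  59  56  64  80  93 108]
 [ 59  67  91 120 124 112 105  79  46  35  40  54  61  63]
 [ 55  76 124 141 126 111 105  80  44  31  42  84 107 109]
 [ 62 104 146 148 127 110 106  85  55  41  70 155 209 212]
 [ 78 129 165 162 133 112 114 127 112  86 113 199 233 222]
 [109 150 178 172 142 129 140 162 169 165 179 206 223 190]
 [134 167 185 185 166 144 141 156 151 146 166 185 192 161]
 [158 174 179 179 157 129 120 125 119 119 134 144 143 131]
 [167 175 176 176 161 135 119 118 127 132 132 131 121 114]
 [144 151 161 174 179 174 166 166 174 175 173 160 129 104]
 [128 126 130 137 148 163 170 177 184 186 183 157 114 103]]
```

View pics/z7.png

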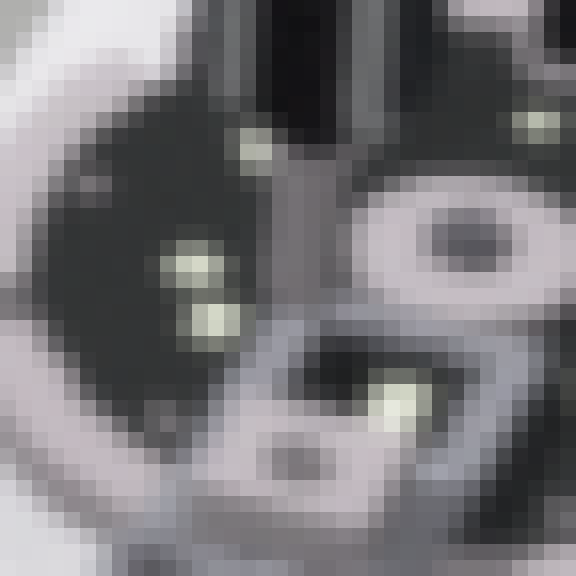

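Run:
```python
from h import *
print("hole",ray("scene",276.2,220.4,.098))
for r in (210.6,211,211.4): print(r,ray("scene",276.4,r,.1325)-[.005,0,0])
print("grip bottom front .1705:",[ (ray("scene",276.4,r,.1705)-[.009,0,0]).round(4) for r in (200.8,201.2,201.6)])
# frame 8
print("f8 shank col 275.3?", ray("scene",275.4,215,.118).round(4))
```

```text
hole [0.62961817 0.07457491 0.098     ]
210.6 [0.62208631 0.07360432 0.1325    ]
211 [0.62401514 0.07373938 0.1325    ]
211.4 [0.62593826 0.07387404 0.1325    ]
grip bottom front .1705: [array([0.6221, 0.0724, 0.1705]), array([0.624 , 0.0725, 0.1705]), array([0.626 , 0.0726, 0.1705])]
f8 shank col 275.3? [0.6297 0.0714 0.118 ]
```

```bash
python3 -m creep '-0.01 0 0 0 0 0 1;0 0.0055 0.012 0 0 0 1;0 0 0 0 0 0 1;0 0 0 0 0 0 1;0 0 0 0 0 0 1'|sed -n 2,4p
python3 - <<'E'
from h import *
b=bot.snapshot("scene")[:,:,::-1]
print(b[206:224,270:284,1])
cv2.imwrite("pics/z13.png",cv2.resize(b[192:228,258:294],(576,576),interpolation=0))
E
python3 -m creep '0.006 0 0 0 0 0 1;0.004 0 0 0 0 0 1;0 0 0 0 0 0 1;0 0 0 0 0 0 1'|sed -n 2,4p
```

```text
eef_pos: [0.6303, 0.0749, 0.1642]
eef_rot: [0.212, 1.561, -0.213]
contact_force: [-0.4, 0.4, -0.0]
[[ 64 100 108  71  30  17  18  20  33  81 111  90  47  34]
 [131 122 109  71  30  18  19  21  33  82 109  87  46  43]
 [217 172 106  61  28  17  19  20  39  93 115  90  59  91]
 [171 134  78  60  43  23  20  20  40  97 117 102 105 151]
 [112 109  91 106  91  44  25  24  42  97 118 121 148 177]
 [183 216 179 128 115  93  64  55  63  99 122 137 150 157]
 [182 213 174 114 121 124 113 107 100  98 101 115 132 149]
 [110 126 108 112 135 132 113 102  93  74  65  79  94 108]
 [ 60  67  93 131 146 134 113 104  86  57  41  55  61  64]
 [ 54  76 125 153 150 131 113 105  85  52  45  84 108 109]
 [ 62 104 149 170 158 132 113 106  84  53  70 155 210 212]
 [ 78 129 167 182 165 134 113 106  98  86 114 199 233 222]
 [108 151 179 189 168 133 112 111 137 162 180 207 223 191]
 [135 167 186 190 164 128 111 114 158 182 188 193 196 164]
 [160 180 188 187 158 121 107 107 123 138 148 169 173 146]
 [174 185 184 179 158 126 112 112 123 127 128 137 134 121]
 [148 156 162 169 169 164 159 166 171 152 134 126 112 104]
 [129 127 130 135 143 159 168 178 183 178 171 144 108 102]]
eef_pos: [0.6307, 0.0749, 0.1614]
eef_rot: [0.213, 1.56, -0.212]
contact_force: [-1.7, 0.5, 4.7]
```

View pics/z13.png

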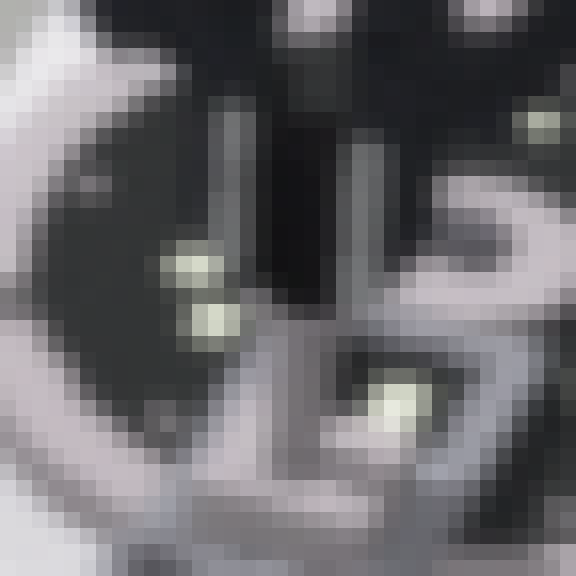

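```bash
python3 -m creep '-0.008 0 0 0 0 0 1;0 0.005 0.0105 0 0 0 1;0 0 0 0 0 0 1;0.004 0 0 0 0 0 1;0.004 0 0 0 0 0 1;0 0 0 0 0 0 1;0 0 0 0 0 0 1'|sed -n 2,4p
```

```text
eef_pos: [0.6354, 0.0757, 0.1615]
eef_rot: [0.213, 1.559, -0.212]
contact_force: [-1.7, 0.2, 5.2]
```

Run:
```python
from h import *
b=bot.snapshot("scene")[:,:,::-1]
print(b[206:226,270:284,1])
cv2.imwrite("pics/z14.png",cv2.resize(b[192:228,258:294],(576,576),interpolation=0))
```

```text
[[ 50  84 102  75  33  17  19  20  30  68 106  97  57  33]
 [ 87  92 100  71  32  19  18  19  32  79 111  96  56  36]
 [173 130 110  72  29  18  20  20  34  82 113  96  56  38]
 [154 134 111  72  29  17  20  21  33  82 112  92  50  53]
 [111 121 109  75  33  18  18  21  34  83 112  92  61  92]
 [183 217 181 114  59  25  20  20  33  80 109 101 102 127]
 [182 213 174 111  79  55  34  27  32  65  98 104 120 144]
 [109 126 108 104 116 106  76  59  65  86  85  82  92 108]
 [ 60  67  92 130 142 124 106 100 100  89  63  57  61  64]
 [ 54  76 126 153 152 133 114 106  98  72  51  84 109 109]
 [ 62 104 149 171 164 139 115 106  94  65  72 156 210 213]
 [ 79 130 167 183 173 143 116 107  95  83 113 199 233 222]
 [109 150 179 189 172 139 114 110 126 155 180 207 223 191]
 [134 168 187 190 169 136 113 111 145 177 190 195 196 164]
 [160 180 190 188 165 131 112 111 141 172 185 185 175 146]
 [174 186 189 188 165 132 112 109 120 138 145 145 135 121]
 [149 157 165 171 157 129 114 115 120 125 126 123 112 104]
 [130 128 131 135 135 142 148 158 146 130 128 117 101 102]
 [124 119 119 119 121 127 132 141 140 146 143 120 101 101]
 [122 119 119 117 117 118 119 121 122 127 122 106  99 103]]
```

View pics/z14.png

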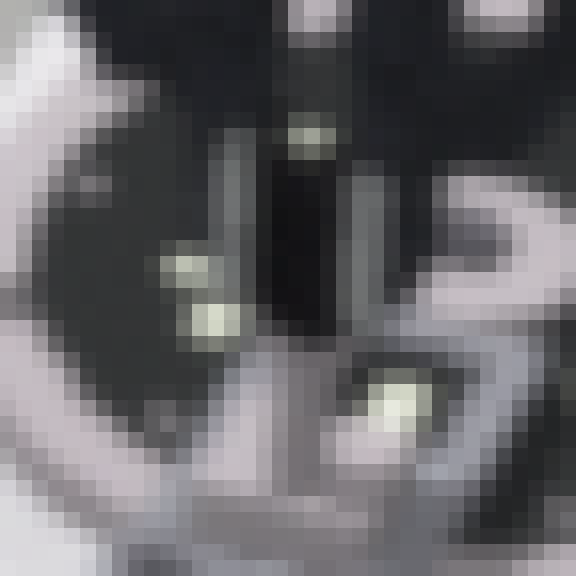

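Run:
```python
from h import *
f=lambda u,v,z:ray("top",(u+.5)/4.6-.5+145,(v+.5)/4.6-.5+130,z)[:2]
c=[f(u,v,.06) for u,v in ((191,53),(541,163),(416,551),(58,434))]
print(np.round(c,4))
for i,j in ((3,0),(2,1),(1,0),(2,3)):
    d=c[j]-c[i];print(np.hypot(*d).round(4),np.degrees(np.arctan2(d[1],d[0])).round(2))
# window inner/outer corners: outer frame of bracket
for n,(u,v) in dict(wl=(291,182),wr=(378,205),bl=(264,258),br=(350,282)).items(): print(n,f(u,v,.086).round(4))
for a in (-15,-16,-17,-18):
    print(a,(np.array([.5353,.1041])+.096*np.array([np.cos(np.radians(a)),np.sin(np.radians(a))])).round(4))
```

```text
[[ 0.6984  0.1732]
 [ 0.6365 -0.0424]
 [ 0.4005  0.0253]
 [ 0.4636  0.2412]]
0.2444 -16.13
0.2455 -15.99
0.2243 73.98
0.2249 73.7
wl [0.6155 0.1058]
wr [0.6032 0.0537]
bl [0.5695 0.1197]
br [0.5568 0.0685]
-15 [0.628  0.0793]
-16 [0.6276 0.0776]
-17 [0.6271 0.076 ]
-18 [0.6266 0.0744]
```

```bash
python3 -m creep '-0.009 0 0 0 0 0 1;0 -0.002 -0.0175 0 0 0 1;0 0 0 0 0 0 1;0 0 0 0 0 0 1;0.004 0 0 0 0 0 1;0.005 0 0 0 0 0 1;0 0 0 0 0 0 1;0 0 0 0 0 0 1'|sed -n 2,4p
```

```text
eef_pos: [0.6279, 0.0768, 0.1602]
eef_rot: [0.212, 1.561, -0.213]
contact_force: [0.0, 0.2, 0.0]
```

Lower than before and free: it is entering. Continue gently.

```bash
python3 -m creep '0.005 0 0 0 0 0 1;0 0 0 0 0 0 1;0 0 0 0 0 0 1'|sed -n 2,4p; python3 -m creep '0.005 0 0 0 0 0 1;0 0 0 0 0 0 1;0 0 0 0 0 0 1'|sed -n 2,4p
```

```text
eef_pos: [0.628, 0.0768, 0.1585]
eef_rot: [0.213, 1.561, -0.213]
contact_force: [-0.5, 0.0, -0.4]
eef_pos: [0.628, 0.0768, 0.1565]
eef_rot: [0.213, 1.561, -0.213]
contact_force: [0.7, 0.4, -1.4]
```

```bash
python3 -m creep '0.006 0 0 0 0 0 1;0.006 0 0 0 0 0 1;0.006 0 0 0 0 0 1;0 0 0 0 0 0 1;0 0 0 0 0 0 1'|sed -n 2,4p; python3 -m creep '0.006 0 0 0 0 0 1;0.006 0 0 0 0 0 1;0 0 0 0 0 0 1;0 0 0 0 0 0 1'|sed -n 2,4p
```

```text
eef_pos: [0.6279, 0.0768, 0.1491]
eef_rot: [0.213, 1.561, -0.213]
contact_force: [0.5, -0.1, 0.0]
eef_pos: [0.628, 0.0768, 0.1444]
eef_rot: [0.213, 1.561, -0.213]
contact_force: [0.7, 0.3, -1.4]
```

```bash
python3 -m creep '0.006 0 0 0 0 0 1;0.004 0 0 0 0 0 1;0 0 0 0 0 0 1;0 0 0 0 0 0 1'|sed -n 2,4p; python3 -m creep '0.004 0 0 0 0 0 1;0.002 0 0 0 0 0 1;0 0 0 0 0 0 1;0 0 0 0 0 0 1'|sed -n 2,4p
```

```text
eef_pos: [0.628, 0.0768, 0.1404]
eef_rot: [0.213, 1.561, -0.213]
contact_force: [-0.5, -0.3, -2.0]
eef_pos: [0.628, 0.0767, 0.1381]
eef_rot: [0.212, 1.561, -0.213]
contact_force: [-0.1, -0.9, -1.2]
```

```bash
python3 -m creep '0.004 0 0 0 0 0 1;0.004 0 0 0 0 0 1;0 0 0 0 0 0 1;0 0 0 0 0 0 1'|sed -n 2,4p; python3 -m creep '0.005 0 0 0 0 0 1;0.005 0 0 0 0 0 1;0 0 0 0 0 0 1;0 0 0 0 0 0 1'|sed -n 2,4p
```

```text
eef_pos: [0.628, 0.0767, 0.1348]
eef_rot: [0.213, 1.561, -0.213]
contact_force: [-0.5, -1.6, -1.3]
eef_pos: [0.6279, 0.0767, 0.1307]
eef_rot: [0.212, 1.561, -0.213]
contact_force: [-1.0, -2.1, -1.3]
```

```bash
python3 -m creep '0.003 0 0 0 0 0 1;0.003 0 0 0 0 0 1;0 0 0 0 0 0 1;0 0 0 0 0 0 1'|sed -n 2,4p; python3 -m creep '0 0 0 0 0 0 0.4;0 0 0 0 0 0 0;0 0 0 0 0 0 -0.5;0 0 0 0 0 0 -1;0 0 0 0 0 0 -1;0 0 0 0 0 0 -1;-0.04 0 0 0 0 0 -1;-0.08 0 0 0 0 0 -1;-0.09 0 0 0 0 0 -1;-0.05 0 0 0 0 0 -1'
```

```text
eef_pos: [0.628, 0.0766, 0.1285]
eef_rot: [0.212, 1.561, -0.213]
contact_force: [-1.1, -2.7, -0.0]
clock: 22.18
eef_pos: [0.6294, 0.0769, 0.2369]
eef_rot: [0.213, 1.556, -0.212]
contact_force: [0.7, 0.5, 1.7]
opening: 0.995
```

Move the arm aside (toward −y) and check.

```bash
python3 -m creep '0 -0.09 0 0 0 0 -1;0 -0.09 0 0 0 0 -1;0 -0.09 0 0 0 0 -1;0 -0.09 0 0 0 0 -1;0 -0.09 0 0 0 0 -1;0 -0.09 0 0 0 0 -1;0 -0.09 0 0 0 0 -1;0 0 0 0 0 0 -1;0 0 0 0 0 0 -1'|head -2
python3 - <<'E'
from h import *
a=np.ascontiguousarray(bot.snapshot("top")[:,:,::-1]);b=np.ascontiguousarray(bot.snapshot("scene")[:,:,::-1])
cv2.imwrite("pics/top20.png",a);cv2.imwrite("pics/scene20.png",b)
cv2.imwrite("pics/m20.png",np.hstack([cv2.resize(a[150:240,160:250],(390,390),interpolation=3),cv2.resize(b[180:270,235:325],(390,390),interpolation=3)]))
m=((a.min(2)>150)&(a[:,:,2].astype(int)>=a[:,:,0].astype(int)+8)).astype(np.uint8)
for c,s in blobs(a,m,(178,165,242,235)):
    p=ray("top",*c,.076);d=p[:2]-[.5353,.1041];print(c,s,np.hypot(*d).round(4),np.degrees(np.arctan2(d[1],d[0])).round(2))
for h in (.138,.150): print("pin top expected",proj("scene",(.6283,.0770,h)).round(1),proj("top",(.6275,.0775,h)).round(1))
print(b[198:222,270:284,1])
E
```

```text
clock: 22.93
eef_pos: [0.5602, -0.1679, 0.2329]
[213.42 179.11] 19 0.0565 -13.89
[194.09 185.03] 67 0.0534 46.33
[227.5  197.29] 14 0.0544 -83.89
[188.59 203.9 ] 49 0.0535 106.8
[221.54 212.74] 35 0.0541 -133.16
[202.   217.71] 7 0.0537 165.94
pin top expected [277.6 209.4] [216.7 161.3]
pin top expected [277.8 206.1] [216.3 160.4]
[[ 55  54  54  55  65  69  65  58  55  54  54  54  54  53]
 [ 54  54  62  90 134 151 137 109  79  57  54  53  51  50]
 [ 55  58  97 188 227 231 230 223 164  77  52  51  50  50]
 [ 54  55  93 200 236 239 239 235 183  90  54  50  51  51]
 [ 54  54  68 131 176 194 193 173 123  69  54  54  60  68]
 [ 54  55  56  70  92 107 105  90  69  57  58  75 107 136]
 [ 54  55  54  55  56  60  60  56  55  60  91 144 173 181]
 [ 54  55  54  54  54  54  54  54  57  87 145 182 192 192]
 [ 65  58  55  55  54  55  55  54  61 105 165 192 195 191]
 [132  95  61  54  54  55  54  53  61 108 169 194 195 191]
 [218 165  87  57  54  53  49  46  54 100 163 192 196 191]
 [154 117  67  53  51  45  40  38  43  81 141 178 190 190]
 [ 82  77  60  47  40  38  37  36  37  54 101 126 139 147]
 [123 145 119  72  38  34  34  36  34  37  74  97 108 112]
 [122 148 122  68  38  27  27  27  27  30  57  83  96 104]
 [ 74  88  75  71  56  30  23  22  23  25  42  65  76  84]
 [ 41  45  60  85  69  33  23  23  22  22  32  45  50  53]
 [ 38  51  93 110  80  35  22  21  21  22  33  58  74  73]
 [ 48  98 142 159 115  45  21  22  22  21  47 105 141 140]
 [ 69 129 168 165 113  44  23  20  21  29  77 139 166 151]
 [106 151 180 170 112  44  23  22  22  49 129 169 172 136]
 [136 171 188 180 126  54  25  20  24  54 116 143 142 118]
 [162 182 186 173 145  97  54  49  55  82 108 124 126 120]
 [172 181 181 176 158 138 122 124 129 121 121 125 119 116]]
```

View pics/m20.png

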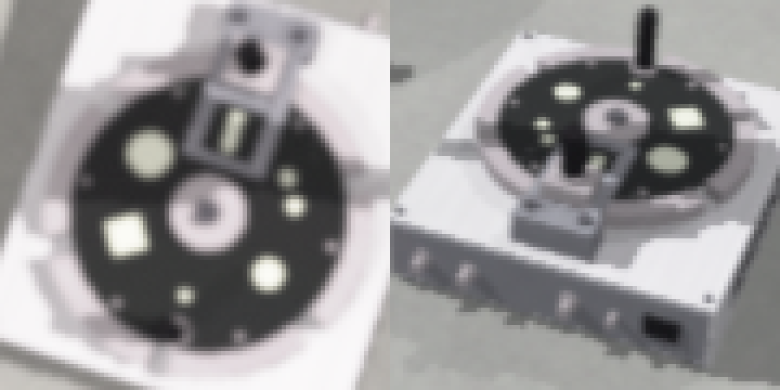

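View pics/scene20.png

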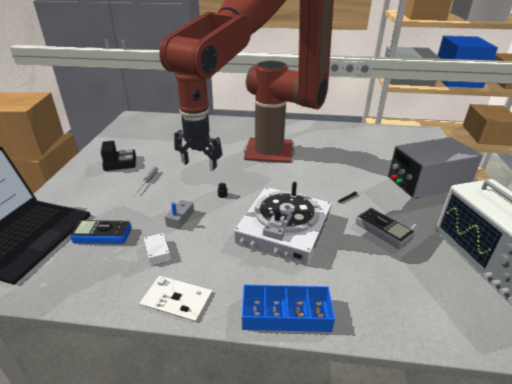

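Run:
```python
from h import *
print(proj("scene",(.6373,.077,.102)),proj("scene",(.6373,.077,.114)))
print(bot.get_obs()["contact_force"].round(1))
print(bot.hand_in())
```

```text
[276.89261659 221.02512546] [277.06037001 217.82177209]
[ 0.5  0.8 -0.8]
the job is handed in; nothing more can be done
None
```

I turned the wheel by its handle to put the slit in the window, moved the lock pin from the pin block to the bush, and locked the wheel. The job was handed in at about 23 s of the 61 s allowed.

**Wheel:** The rim's notch sits about 3° off the slit, so I turned until the notch, not the slit, was under the bush. In the last top view the slit shows whole in the window. It stands at about −13.9° against the box axis at −16.1°, which puts it roughly 2 mm off centre (9 mm allowed).

**Pin:** The first five tries landed on the bush's top face, at about 4–10 N (some dragged lightly over the face). I had taken the shaded part of the hole for its centre, which was about 2 mm off. After I corrected this from the box's corner screws, the pin went down freely past rim height and straight into the notch. The wheel did not need easing.

**Last checks:**
- **Pin height:** I let go about 1 mm above home. The grip's lower edge shows at about row 220 in the scene view. The expected row is 221 fully home and 218 resting on the rim, so I take it as home. At this resolution that is a fit within a pixel, not an exact measurement.
- **Clear of everything:** The gripper is open, the arm is off to the side, and the force reads close to zero.
- **Other things on the bench:** None of them look moved in the scene picture. I judged that by eye only.

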